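Shim a slide box tight on a shaker platform

ROBOT

A 6-joint arm with a two-finger parallel gripper is mounted at the origin on a cart in front of the work surface, level with it; the furniture and walls round the work are solid. World frame = base frame: x ahead of the robot, y to its left, z up, the work surface at z = 0. Lengths are in m, angles in degrees, forces in N, time in s.
With the tool pointing down it reaches from about 0.3 to 0.75 m from the base axis. Payload 8.5 kg.
Tool frame: the origin (TCP) lies at the very end of the fingers, on their centre line; the grasp point (between the pads) lies 19 mm behind it (env.grip_depth is the z of the grasp point in the tool frame, in m); z points along the fingers, y is the direction in which the jaws open and shut (so a half turn about z gives the same grasp; the last joint's range is limited). The gripper opens to 85 mm and grips with 20 to 120 N. Pads are 22 mm wide; open, the fingers measure 114 mm over their backs; the gripper's body (76 mm by 85 mm) begins 54 mm behind the grasp point. The pads swing forward as they close: fully open they stand 13 mm farther back than shut.
Start: joints at [-87.049, 21.807, 74.336, -0, 83.858, -12.336], TCP at [0.145, -0.531, 0.231] pointing down, gripper open.
Joint ranges: [-178.18, 178.18], [-50.72, 133.34], [12.68, 142.11], [-81.47, 261.47], [9.98, 163.14], [-165.26, 165.26]. Speed limits (degrees/s): [136.94, 136.94, 180, 180, 180, 180].

INTERFACE

Orientations are given as a 3x3 rotation matrix whose columns are the frame's x, y, z axes.
In Python, from rig import env gives the robot as it stands.
- The arm moves only by the tool apply_moves, never from a script. Its argument "plan" is a list of rows, each an object of numbers: "tx", "ty", "tz": the shift along the world's x, y, z in mm; "rx", "ry", "rz": the turn, a rotation vector about the world's x, y, z in rad; "jaw": the opening, from -1 (shut) to 1 (fully open). A call has 1 to 12 rows; each row is the pose to reach, as a shift and turn from the pose measured when the call began; what a row does not reach only later rows make up. A row lasts 1/10 s, in which the tool goes at most 50 mm and 8.59 degrees, less where a joint would pass 70% of its speed; a pose out of reach is approached as far as the arm can. A call with a gripper value outside its range is refused whole. The fingers move at their own pace and stop on an object; "grip_force" is the grip in N (left out, the last holds). Time passes only in rows, so rows that repeat a pose let the fingers close. It gives the time, the measured TCP pose, the force and the opening at its end, in the units of the state.
- env.observe(): the state, without advancing time (a new reading comes with each control period).
- env.get_image(name): name is "side" or "top" or "wrist"; returns a dict with "image" (384x512x3 uint8, red, green, blue), "intrinsics" (3x3 intrinsics, pixels), "world_from_camera" (4x4, takes a point from camera to world coordinates). Camera axes: x right, y up, looking along -z (the intrinsics and any distortion apply to the point x, -y, -z); pixel columns grow to the right and rows downward; lengths in m; the calibration is good to about 2 mm. A picture is of the moment at which its call begins. There is no depth.
- env.close_job(): hands the job in, once; it reports no verdict.
The state is a dict: "time_s": time; "q": joint angles; "qvel": joint speeds; "joint_efforts": joint torques, N m; "position": TCP position; "tool_rot": TCP orientation; "ft_force": force on the tool from outside, world axes, zero at the start; "wrist_torque": the same for the moment, N m; "grip_width": finger opening in m.
Only numpy, scipy, OpenCV 4.12 (cv2) and the standard library are available. Lean on these libraries where they do the work, as an engineer would, in place of code of your own. Each camera call takes 0.05 s, during which the arm holds its last target.

TASK

The slide box has play on the shaker platform: pack the gap between it and the upright end stop. Stand as many of the grey spacer plates as are needed, one or two, upright against the middle of the stop (leave a plate you do not need in its stand), then push the grey wedge, slope towards the box, down into the gap that is left until you feel it jam well below the lid's edge, with the box tight against the rail at its other end. Be firm but not rough, do not upset the bottles and the cup standing about, and finish with the wedge still in the grip and pressed down.

Things in the scene. Friction and masses are not known exactly. Their poses are not given: they have to be found in the camera images.
- platform (a point): Centre of the top of the fixed shaker's aluminium platform, 60 mm above the worktop; 164 mm along x, 280 along y, on a white housing. z up; y runs along the row rail - slide box - gap - end stop. The fixed rail, 30 mm high, has its inner face at y = -125 mm.
- stop_face (a point): Foot of the working face of the fixed steel end stop, on the platform. The face looks along the platform's -y to the slide box: upright plate 30 mm wide (x), 66 high, 7 thick, its bolted foot on the +y side. Set at a different place each time: with the box against the rail, the gap from box to face is (y in the platform's frame) - 45 mm, 26 to 47 mm.
- slides_top (a point): Centre of the top of the closed slide box lying loose on the platform: 170 mm along y, 85 along x (a lip on one long side adds some mm), 38 mm high, about 0.25 kg. At the start 1 to 2.5 mm of play between it and the rail. Box, platform, plates and wedge are smooth and slide easily on one another.
- spacer_a_mid (a point): Centre (half-way up) of a loose grey plastic spacer plate: 12 mm thick (its y), 40 wide (x), 72 tall (z), top corners rounded by 8 mm, 0.07 kg. Starts upright in a pocket of the white spacer stand, sunk 28 mm, its foot 5 mm above the worktop; the two plates are 46 mm apart along y.
- spacer_b_mid (a point): Centre of the second spacer plate, the same as the first, in the other pocket.
- wedge_mid (a point): Centre (half-way up) of the loose grey wedge, 84 mm tall, 40 wide (x), 0.11 kg. Head: upper 48 mm, 24 thick (y -12 to +12). The lower 36 mm taper to a 6 mm tip at y +6 to +12: +y side flat, -y side sloping 1 in 2. Starts upright, tip down, in its white stand, sunk 28 mm, tip 5 mm above the worktop, may lean slightly. It fills gaps of about 10 to 24 mm beside the box.
- slides: The slide box as a body, origin at the centre of its underside, axes as slides_top.
- wedge: The wedge as a body, origin 42 mm under wedge_mid.
- spacer_a: First spacer, origin 36 mm under its centre.
- spacer_b: Second spacer, origin 36 mm under its centre.
- end_rail: The fixed end rail on the platform, 130 mm along x, 30 mm high; origin at the foot of its inner face.
- end_stop: The end stop, fixed, origin at stop_face.
- cup: Bystander: white-capped specimen cup, 52 mm across, 64 mm tall, origin at its underside.
- stain_bottle: Bystander: small dark bottle with black cap, 45 mm across, 90 mm tall, origin at its underside.
- dropper: Bystander: small white dropper bottle, 27 mm across, 74 mm tall, origin at its underside.

How it is judged (in metres and radians):
On the way, in this order (a step that is already met when the one before it is completed fails the run):
1. a spacer plate stands upright in the gap between box and stop, let go, before the wedge is in ((((z of spacer_a_mid in the frame of platform between 0.033 and 0.04 m and x of spacer_a_mid in the frame of platform between -0.012 and 0.012 m and y of spacer_a_mid in the frame of platform above 0.045 m and y of spacer_a_mid in the frame of stop_face below 0 m and angle between spacer_a_mid's own z axis and vertical below 0.12 rad) and contact force between spacer_a and the fingers below 0.1 N) or ((z of spacer_b_mid in the frame of platform between 0.033 and 0.04 m and x of spacer_b_mid in the frame of platform between -0.012 and 0.012 m and y of spacer_b_mid in the frame of platform above 0.045 m and y of spacer_b_mid in the frame of stop_face below 0 m and angle between spacer_b_mid's own z axis and vertical below 0.12 rad) and contact force between spacer_b and the fingers below 0.1 N)) and horizontal distance between wedge_mid and platform above 0.12 m), for 0.2 s.
2. the wedge has been pushed down into the gap, its tip below the lid's edge (z of wedge_mid in the frame of platform below 0.073 m and x of wedge_mid in the frame of platform between -0.012 and 0.012 m and y of wedge_mid in the frame of platform above 0.035 m and y of wedge_mid in the frame of stop_face below -0.01 m), for 0.1 s.
At the end, for the whole second after the job is handed in: 1-2 spacers stand between box and stop, the other in its stand (6 mm). Wedge gripped, upright, tip 7 mm or more under the lid's top, pressing on box (1.5 N) and spacers (1 N), these on the stop (1 N). Box square, on the rail (1 N). Plates and wedge within 12 mm of the middle, tilt < 0.12 rad ((((z of spacer_a_mid in the frame of platform between 0.033 and 0.04 m and x of spacer_a_mid in the frame of platform between -0.012 and 0.012 m and y of spacer_a_mid in the frame of platform above 0.045 m and y of spacer_a_mid in the frame of stop_face below 0 m and angle between spacer_a_mid's own z axis and vertical below 0.12 rad) and (z of spacer_b_mid in the frame of platform between 0.033 and 0.04 m and x of spacer_b_mid in the frame of platform between -0.012 and 0.012 m and y of spacer_b_mid in the frame of platform above 0.045 m and y of spacer_b_mid in the frame of stop_face below 0 m and angle between spacer_b_mid's own z axis and vertical below 0.12 rad)) or ((z of spacer_a_mid in the frame of platform between 0.033 and 0.04 m and x of spacer_a_mid in the frame of platform between -0.012 and 0.012 m and y of spacer_a_mid in the frame of platform above 0.045 m and y of spacer_a_mid in the frame of stop_face below 0 m and angle between spacer_a_mid's own z axis and vertical below 0.12 rad) and (distance of spacer_b_mid from where it was at the start of the episode below 0.006 m and angle between spacer_b_mid's own z axis and vertical below 0.15 rad)) or ((z of spacer_b_mid in the frame of platform between 0.033 and 0.04 m and x of spacer_b_mid in the frame of platform between -0.012 and 0.012 m and y of spacer_b_mid in the frame of platform above 0.045 m and y of spacer_b_mid in the frame of stop_face below 0 m and angle between spacer_b_mid's own z axis and vertical below 0.12 rad) and (distance of spacer_a_mid from where it was at the start of the episode below 0.006 m and angle between spacer_a_mid's own z axis and vertical below 0.15 rad))) and z of wedge_mid in the frame of platform below 0.073 m and x of wedge_mid in the frame of platform between -0.012 and 0.012 m and angle between wedge_mid's own z axis and vertical below 0.12 rad and contact force between wedge and slides above 1.5 N and contact force between slides and end_rail above 1 N and (contact force between wedge and spacer_a above 1 N or contact force between wedge and spacer_b above 1 N) and (contact force between end_stop and spacer_a above 1 N or contact force between end_stop and spacer_b above 1 N) and contact force between wedge and the fingers above 3 N and z of slides_top in the frame of platform below 0.041 m and angle between the y axis of slides_top and the y axis of platform, either way round below 0.03 rad); the arm keeps its last pose, push and grip.
It fails at once if the capped cup was pushed away or knocked over (distance of cup from where it was at the start of the episode above 0.03 m or angle between cup's own z axis and vertical above 0.5 rad).
It fails at once if the stain bottle was pushed away or knocked over (distance of stain_bottle from where it was at the start of the episode above 0.03 m or angle between stain_bottle's own z axis and vertical above 0.5 rad).
It fails at once if the dropper bottle was pushed away or knocked over (distance of dropper from where it was at the start of the episode above 0.03 m or angle between dropper's own z axis and vertical above 0.5 rad).
It fails at once if the slide box was tipped or lifted (angle between slides's own z axis and vertical above 0.15 rad).
It fails at once if the slide box was crushed by the wedge (contact force between wedge and slides above 60 N).
It also fails if it takes over 61 s, if anything falls off the work surface, if the arm or the gripper's body presses on something with over 40 N, if the wrist force passes 120 N, or if a joint passes its speed limit or range.

## Working session

There is one attempt and no reset: what is moved stays moved. The work goes in short steps, Python scripts to look and compute and a tool call to move; the robot and the scene stay as the last step left them, time stands still between calls to the robot, and variables do not carry over. Pictures are saved under pics/ and viewed, and the job is handed in when it is done.

Besides the shell and the picture viewer there is one more tool, called after ">>>" by a JSON object that holds its "api" and its "payload", one argument or row to a line. apply_moves: Moves the arm, as the interface text tells. Its arguments: {"type":"object","properties":{"plan":{"type":"array","items":{"type":"object","properties":{"tx":{"type":"number"},"ty":{"type":"number"},"tz":{"type":"number"},"rx":{"type":"number"},"ry":{"type":"number"},"rz":{"type":"number"},"jaw":{"type":"number"}}}},"grip_force":{"type":"number"}},"required":["plan"]}

```bash
ls; mkdir -p pics; python3 - <<'E'
from rig import env
import cv2
o=env.observe(); print({k:o[k] for k in o}, env.grip_depth)
for n in ["side","top","wrist"]:
    d=env.get_image(n); cv2.imwrite(f"pics/{n}0.png",d["image"][:,:,::-1]); print(n,d["intrinsics"],d["world_from_camera"], d.keys())
E
```

```text
pics
{'time_s': 0.0, 'q': array([-8.70496643e+01,  2.18392341e+01,  7.43847261e+01,  6.87409279e-05,
        8.38566515e+01, -1.23341944e+01]), 'qvel': array([-0.01834954, -0.11896511, -0.0004252 , -0.18834941,  0.03961068,
       -0.00607889]), 'joint_efforts': array([ 2.22814260e-04, -4.48465347e+01, -2.31277549e+01, -2.47488788e-04,
        4.75028952e-03, -3.56401449e-05]), 'position': array([ 0.14498445, -0.53024678,  0.23072839]), 'tool_rot': array([[ 9.64628674e-01,  2.63612437e-01, -7.12243693e-05],
       [ 2.63612274e-01, -9.64627697e-01,  1.40513657e-03],
       [ 3.01706476e-04, -1.37421064e-03, -9.99999010e-01]]), 'ft_force': array([ 0.16307343, -0.41405274,  0.03086593]), 'wrist_torque': array([-0.02056251, -0.02296116,  0.06107076]), 'grip_width': 0.08544211382413701} -0.0187
side [[418.49460446   0.         249.11931295]
 [  0.         418.49460446 190.4663763 ]
 [  0.           0.           1.        ]] [[-0.99909026  0.02057786 -0.03735252  0.53104113]
 [-0.04226392 -0.36083167  0.93167283  1.08079773]
 [ 0.00569386  0.93240391  0.36137311  0.52988731]
 [ 0.        
[... 244 characters left out ...]
9680929 -0.07950971  0.45798096]
 [-0.99996051 -0.00657775  0.00597563 -0.09687738]
 [ 0.00543357  0.07954859  0.99681618  1.28231734]
 [ 0.          0.          0.          1.        ]] dict_keys(['image', 'intrinsics', 'world_from_camera'])
wrist [[297.81033401   0.         255.15182617]
 [  0.         297.81033401 188.83879326]
 [  0.           0.           1.        ]] [[ 2.62618674e-01  9.23213681e-01  2.80549337e-01  2.15846794e-01]
 [-9.64899224e-01  2.51561677e-01  7.54069619e-02 -5.12394227e-01]
 [-9.58722842e-04 -2.90505114e-01  9.56872959e-01  3.73247639e-01]
 [ 0.00000000e+00  0.00000000e+00  0.00000000e+00  1.00000000e+00]] dict_keys(['image', 'intrinsics', 'world_from_camera'])
```

View pics/side0.png

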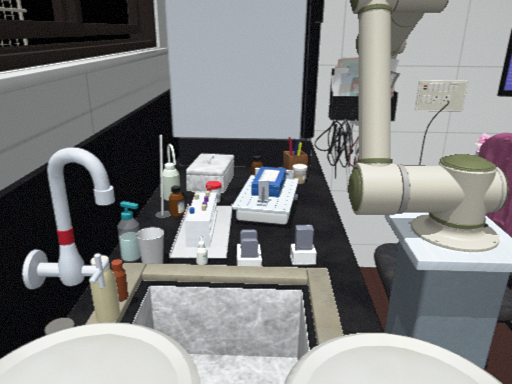

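View pics/top0.png

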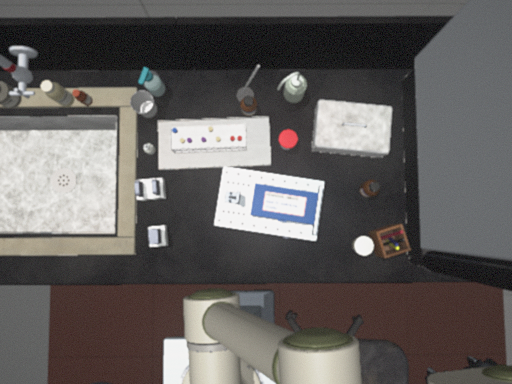

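View pics/wrist0.png

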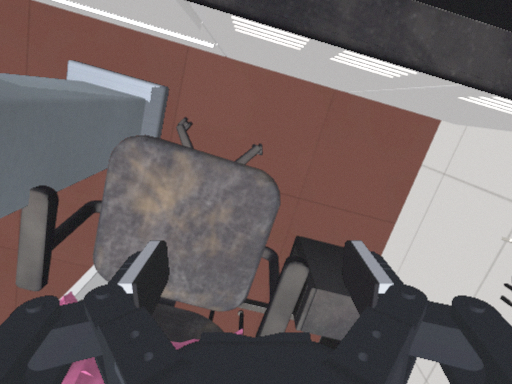

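The top view shows the platform at about (270,204), the spacer stand at (150,189) with two plates, and the wedge stand at (157,236). The side view shows the stop in front of the box. I'll zoom in next.

```bash
cat > h.py <<'E'
import numpy as np, cv2
from rig import env
def ray(d,u,v):
    K=d["intrinsics"];T=d["world_from_camera"]
    p=np.linalg.inv(K)@[u,v,1]; p=np.array([p[0],-p[1],-p[2]])
    r=T[:3,:3]@p; return T[:3,3],r/np.linalg.norm(r)
def onz(d,u,v,z):
    o,r=ray(d,u,v); return o+r*(z-o[2])/r[2]
def proj(d,P):
    T=d["world_from_camera"]; p=T[:3,:3].T@(np.array(P)-T[:3,3]); q=d["intrinsics"]@[p[0],-p[1],-p[2]]; return q[:2]/q[2]
E
python3 - <<'E'
import cv2
im=cv2.imread("pics/top0.png")
def crop(im,x0,x1,y0,y1,s,f):
    c=cv2.resize(im[y0:y1,x0:x1],None,fx=s,fy=s,interpolation=cv2.INTER_CUBIC)
    for x in range(x0 - x0%10+10,x1,10): cv2.putText(c,str(x),((x-x0)*s,8),0,.3,(0,255,255)); cv2.line(c,((x-x0)*s,10),((x-x0)*s,14),(0,255,255))
    for y in range(y0 - y0%10+10,y1,10): cv2.putText(c,str(y),(0,(y-y0)*s),0,.3,(0,255,255))
    cv2.imwrite(f,c)
crop(im,130,180,165,260,6,"pics/t1.png")
crop(im,205,335,155,250,6,"pics/t2.png")
im=cv2.imread("pics/side0.png")
crop(im,190,330,155,275,5,"pics/s1.png")
E
```

```text
(no output)
```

View pics/t1.png

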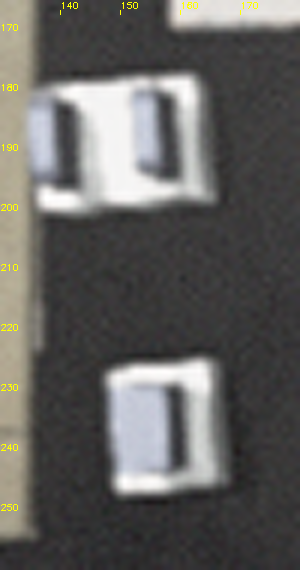

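View pics/t2.png

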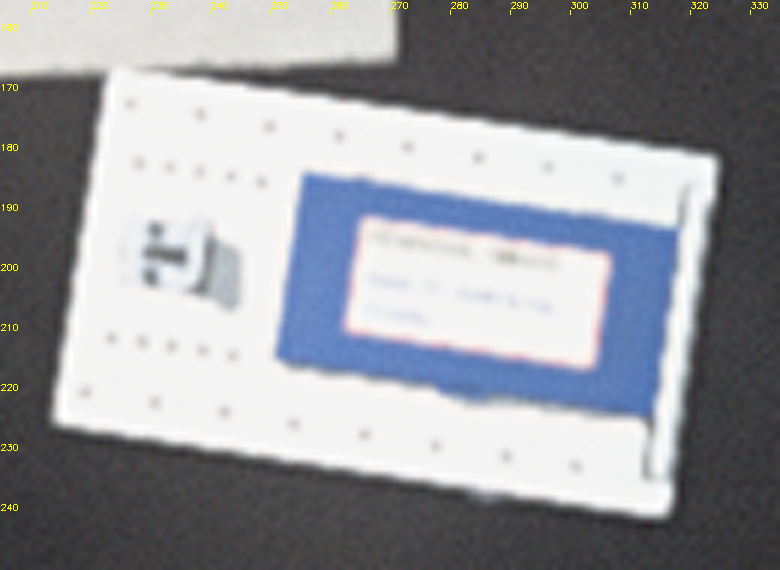

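View pics/s1.png

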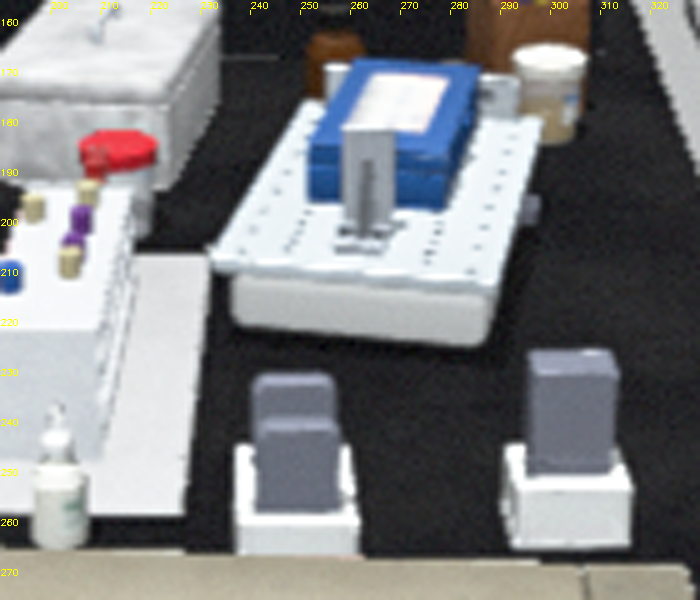

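```bash
python3 - <<'E'
from h import *
d=env.get_image("top"); 
c=[onz(d,u,v,.06) for u,v in [(222.3,166.7),(324.3,180.8),(316,241.5),(213.5,225.5)]]
c=np.array(c); print(c.round(4)); print("sides",[np.linalg.norm(c[i]-c[(i+1)%4]).round(4) for i in range(4)])
C=c.mean(0); yv=(c[0]-c[1]+c[3]-c[2]); ang=np.degrees(np.arctan2(-yv[0],yv[1])); print(C,ang)
for nm,z,pts in [("stopTop",.126,[(239.3,193),(239,203)]),("boxcorners",.098,[(255.5,184),(318,192.5),(313.5,224.5),(251.3,214.5)]),("A",.077,[(134.5,181.5),(139,181.5),(140,196),(135,196)]),("B",.077,[(152,180),(157,180),(158,194.5),(153.5,194)]),("W",.089,[(148.5,229.8),(157.8,229.3),(158.3,243),(149,244)])]:
    P=np.array([onz(d,u,v,z) for u,v in pts]); print(nm,P.round(4).tolist(),P.mean(0).round(4), [np.linalg.norm(P[i]-P[(i+1)%len(P)]).round(4) for i in range(len(P))])
E
```

```text
[[ 0.6225 -0.0094  0.06  ]
 [ 0.582  -0.2875  0.06  ]
 [ 0.4175 -0.2619  0.06  ]
 [ 0.4625  0.0146  0.06  ]]
sides [np.float64(0.2811), np.float64(0.1664), np.float64(0.2801), np.float64(0.1618)]
[ 0.52111248 -0.13605432  0.06      ] -8.764091520246758
stopTop [[0.5452, -0.0577, 0.126], [0.5194, -0.0569, 0.126]] [ 0.5323 -0.0573  0.126 ] [np.float64(0.0258), np.float64(0.0258)]
boxcorners [[0.5708, -0.0996, 0.098], [0.5472, -0.2643, 0.098], [0.4631, -0.251, 0.098], [0.4905, -0.0881, 0.098]] [ 0.5179 -0.1758  0.098 ] [np.float64(0.1664), np.float64(0.0851), np.float64(0.1652), np.float64(0.0812)]
A [[0.5817, 0.225, 0.077], [0.5816, 0.2129, 0.077], [0.5426, 0.2097, 0.077], [0.5426, 0.2231, 0.077]] [0.5621 0.2177 0.077 ] [np.float64(0.0121), np.float64(0.0392), np.float64(0.0134), np.float64(0.0391)]
B [[0.5854, 0.1781, 0.077], [0.5853, 0.1647, 0.077], [0.5463, 0.1616, 0.077], [0.5477, 0.1737, 0.077]] [0.5662 0.1695 0.077 ] [np.float64(0.0134), np.float64(0.0392), np.float64(0.0121), np.float64(0.038)]
W [[0.4523, 0.1831, 0.089], [0.4534, 0.1586, 0.089], [0.4175, 0.1569, 0.089], [0.4151, 0.1813, 0.089]] [0.4346 0.17   0.089 ] [np.float64(0.0245), np.float64(0.0359), np.float64(0.0245), np.float64(0.0372)]
```

>>> {"api": "apply_moves", "payload": {
  "plan": [
    {"tx": 365,"ty": 361,"tz": 50,"rz": 1.152},
    {"tx": 365,"ty": 361,"tz": 50,"rz": 1.152},
    {"tx": 365,"ty": 361,"tz": 50,"rz": 1.152},
    {"tx": 365,"ty": 361,"tz": 50,"rz": 1.152},
    {"tx": 365,"ty": 361,"tz": 50,"rz": 1.152},
    {"tx": 365,"ty": 361,"tz": 50,"rz": 1.152},
    {"tx": 365,"ty": 361,"tz": 50,"rz": 1.152},
    {"tx": 365,"ty": 361,"tz": 50,"rz": 1.152},
    {"tx": 365,"ty": 361,"tz": 50,"rz": 1.152},
    {"tx": 365,"ty": 361,"tz": 50,"rz": 1.152},
    {"tx": 365,"ty": 361,"tz": 50,"rz": 1.152},
    {"tx": 365,"ty": 361,"tz": 50,"rz": 1.152}
  ]
}}

```text
validation failed for argument at $.pl...
```

```bash
cat >> h.py <<'E'
def crop(im,x0,x1,y0,y1,s,f):
    c=cv2.resize(im[y0:y1,x0:x1],None,fx=s,fy=s,interpolation=cv2.INTER_CUBIC)
    st=10 if s>2 else 20
    for x in range(x0 - x0%st+st,x1,st): cv2.putText(c,str(x),(int((x-x0)*s),8),0,.3,(0,0,255)); cv2.line(c,(int((x-x0)*s),10),(int((x-x0)*s),14),(0,0,255))
    for y in range(y0 - y0%st+st,y1,st): cv2.putText(c,str(y),(0,int((y-y0)*s)),0,.3,(0,0,255))
    cv2.imwrite(f,c)
E
python3 - <<'E'
from h import *
o=env.observe();print(o["time_s"],o["position"],o["tool_rot"].round(3),o["q"].round(1))
d=env.get_image("wrist"); im=d["image"][:,:,::-1].copy(); crop(im,0,512,0,384,1.5,"pics/w1.png"); cv2.imwrite("pics/w1raw.png",im)
import pickle; pickle.dump(d,open("w1.pkl","wb"))
E
```

```text
0.2 [ 0.14499959 -0.53035479  0.23095537] [[ 0.965  0.264 -0.   ]
 [ 0.264 -0.965  0.001]
 [ 0.    -0.001 -1.   ]] [-87.   21.8  74.4   0.   83.9 -12.3]
```

View pics/w1.png

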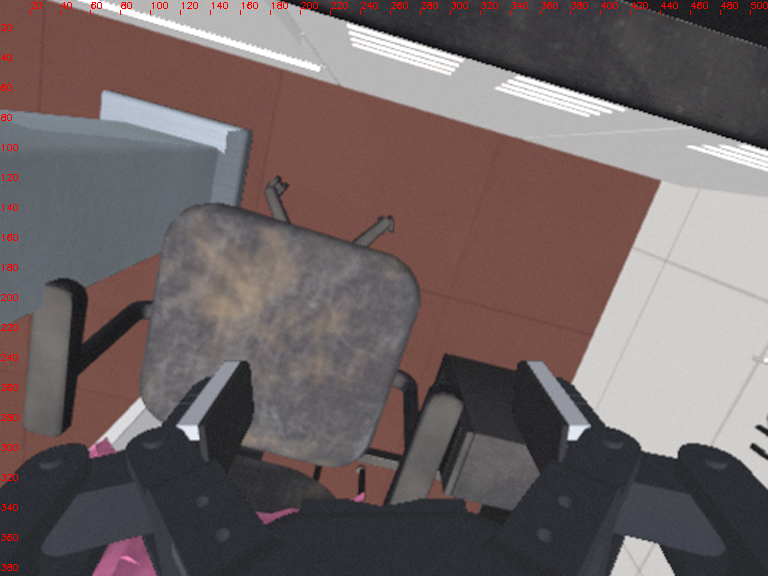

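The move was refused and the picture is the same as before. I'll give every key in each row.

>>> {"api": "apply_moves", "payload": {
  "plan": [
    {"tx": 365,"ty": 361,"tz": 50,"rx": 0,"ry": 0,"rz": 1.152,"jaw": 1},
    {"tx": 365,"ty": 361,"tz": 50,"rx": 0,"ry": 0,"rz": 1.152,"jaw": 1},
    {"tx": 365,"ty": 361,"tz": 50,"rx": 0,"ry": 0,"rz": 1.152,"jaw": 1},
    {"tx": 365,"ty": 361,"tz": 50,"rx": 0,"ry": 0,"rz": 1.152,"jaw": 1},
    {"tx": 365,"ty": 361,"tz": 50,"rx": 0,"ry": 0,"rz": 1.152,"jaw": 1},
    {"tx": 365,"ty": 361,"tz": 50,"rx": 0,"ry": 0,"rz": 1.152,"jaw": 1},
    {"tx": 365,"ty": 361,"tz": 50,"rx": 0,"ry": 0,"rz": 1.152,"jaw": 1},
    {"tx": 365,"ty": 361,"tz": 50,"rx": 0,"ry": 0,"rz": 1.152,"jaw": 1},
    {"tx": 365,"ty": 361,"tz": 50,"rx": 0,"ry": 0,"rz": 1.152,"jaw": 1},
    {"tx": 365,"ty": 361,"tz": 50,"rx": 0,"ry": 0,"rz": 1.152,"jaw": 1},
    {"tx": 365,"ty": 361,"tz": 50,"rx": 0,"ry": 0,"rz": 1.152,"jaw": 1},
    {"tx": 365,"ty": 361,"tz": 50,"rx": 0,"ry": 0,"rz": 1.152,"jaw": 1}
  ],
  "grip_force": 40
}}

```text
time_s: 1.45
position: [0.511, -0.1679, 0.2809]
tool_rot: [[0.148, 0.989, -0.001], [0.989, -0.148, 0.0], [0.0, -0.001, -1.0]]
ft_force: [0.0, 0.1, -0.1]
grip_width: 0.0857
```

```bash
cat > snap.py <<'E'
import sys,pickle
from h import *
n,cam=sys.argv[1:3]
d=env.get_image(cam); im=d["image"][:,:,::-1].copy()
a=[int(x) for x in sys.argv[3:7]] if len(sys.argv)>3 else [0,512,0,384]
s=min(800/(a[1]-a[0]),600/(a[3]-a[2])); crop(im,*a,s,f"pics/{n}.png"); pickle.dump(d,open(n+".pkl","wb"))
E
python3 snap.py w2 wrist
```

```text
(no output)
```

View pics/w2.png

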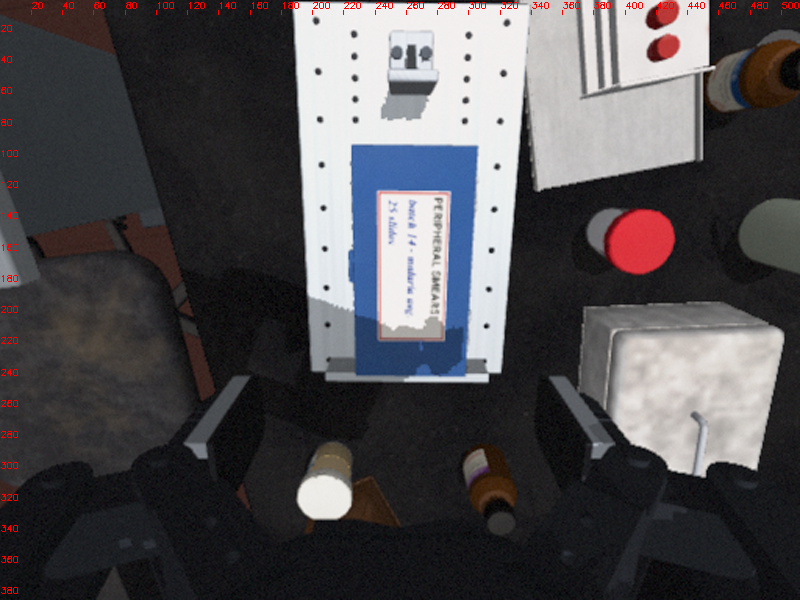

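The stop, with its front edge near row 60, and the box edge at row 93 are clear, and the row is nearly straight in the image. I'll zoom in for the gap.

```bash
python3 - <<'E'
from h import *
import pickle
d=pickle.load(open("w2.pkl","rb")); im=d["image"][:,:,::-1].copy(); crop(im,200,330,10,110,6,"pics/w2b.png"); crop(im,200,330,220,250,6,"pics/w2c.png")
E
```

```text
(no output)
```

View pics/w2b.png

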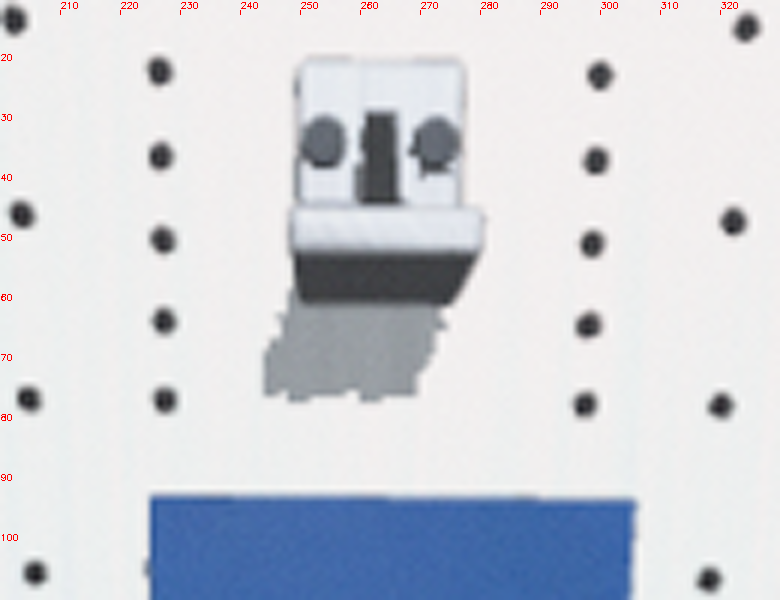

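View pics/w2c.png

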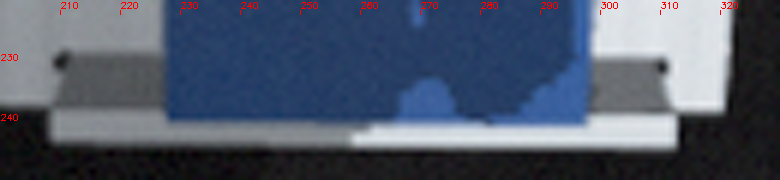

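```bash
python3 - <<'E'
from h import *
import pickle
d=pickle.load(open("w2.pkl","rb"))
def p(n,z,*pts):
    P=np.array([onz(d,u,v,z)[:2] for u,v in pts]); print(n,P.round(4).tolist(),"mean",P.mean(0).round(4)); return P
foot=p("foot",.06,(249.8,60.8),(274,60.8)); top=p("stoptop",.126,(248.3,52),(279,52))
back=p("stoptopback",.126,(248.3,45),(279,45))
box=p("box",.098,(225,93),(305.5,93.3)); boxb=p("boxback",.098,(227.5,240.5),(297.5,241.3))
rail=p("railfoot",.06,(209,238.6),(311,239.2)); rt=p("railtop",.09,(208.5,238.6),(312.5,239.5))
# platform axes from box sides
a=box.mean(0)-boxb.mean(0); print("len",np.linalg.norm(a)); yv=a/np.linalg.norm(a); xv=np.array([yv[1],-yv[0]])
e=box[1]-box[0]; print("yaw from sides",np.degrees(np.arctan2(-yv[0],yv[1])),"from edges",[np.degrees(np.arctan2((q[1]-q[0])[1],(q[1]-q[0])[0])) for q in (foot,top,box,boxb,rail,rt)])
for n,q in [("foot",foot),("top",top),("box",box),("boxb",boxb),("rail",rail),("railtop",rt)]: print(n,"along y",(q.mean(0)@yv).round(4),"x",(q.mean(0)@xv).round(4), "w",np.linalg.norm(q[1]-q[0]).round(4))
E
```

```text
foot [[0.5213, -0.0552], [0.5483, -0.0592]] mean [ 0.5348 -0.0572]
stoptop [[0.5211, -0.055], [0.5489, -0.0592]] mean [ 0.535  -0.0571]
stoptopback [[0.522, -0.0493], [0.5496, -0.0534]] mean [ 0.5358 -0.0514]
box [[0.491, -0.0862], [0.5738, -0.099]] mean [ 0.5324 -0.0926]
boxback [[0.4638, -0.2533], [0.5471, -0.2669]] mean [ 0.5055 -0.2601]
railfoot [[0.433, -0.2652], [0.5684, -0.2865]] mean [ 0.5007 -0.2758]
railtop [[0.4397, -0.2511], [0.5663, -0.2714]] mean [ 0.503  -0.2613]
len 0.16965381912456903
yaw from sides -9.130587926055465 from edges [np.float64(-8.582523601145777), np.float64(-8.583083526134697), np.float64(-8.783694720140495), np.float64(-9.291477530222373), np.float64(-8.940149115044457), np.float64(-9.115114643941297)]
foot along y 0.0284 x 0.5371 w 0.0273
top along y 0.0285 x 0.5373 w 0.0281
box along y -0.0069 x 0.5404 w 0.0837
boxb along y -0.1766 x 0.5404 w 0.0844
rail along y -0.1929 x 0.5382 w 0.1371
railtop along y -0.1781 x 0.5381 w 0.1282
```

```bash
python3 - <<'E'
from h import *
import pickle
d=pickle.load(open("w2.pkl","rb"))
t=np.radians(-8.9); yv=np.array([-np.sin(t),np.cos(t)])
g=lambda u,v,z: onz(d,u,v,z)[:2]@yv
for n,u,v,z in [("railfoot",260,229.5,.06),("railtop",260,239,.09),("stopfoot",262,60.8,.06),("stoptop",262,52,.126),("boxfront",262,93,.098),("boxback",262,241,.098)]: print(n,round(g(u,v,z),4))
d0=env.get_image("top")
g=lambda u,v,z: onz(d0,u,v,z)[:2]@yv
E
python3 snap.py t3 top 205 335 150 250
```

```text
railfoot -0.1812
railtop -0.1802
stopfoot 0.0262
stoptop 0.0263
boxfront -0.009
boxback -0.1789
```

View pics/t3.png

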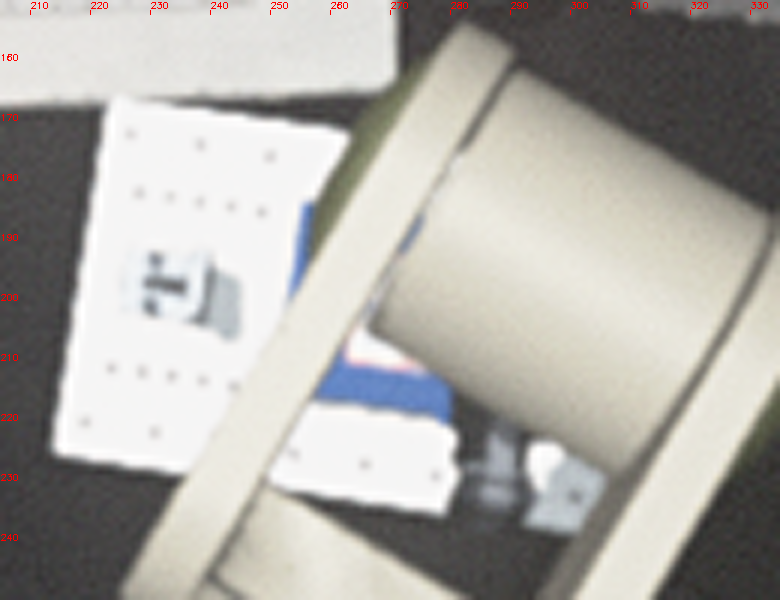

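Measured gap: rail to stop face is about 207 mm, and the box comes out at 169.8 mm, which matches its given 170. That leaves a gap of about 37 mm. One plate would leave about 25 mm, too wide for the wedge. Two leave about 12.5 mm, so I need both plates. Next I'll view the stands.

>>> {"api": "apply_moves", "payload": {
  "plan": [
    {"tx": -11,"ty": 298,"tz": 0,"rx": 0,"ry": 0,"rz": 0.23,"jaw": 1},
    {"tx": -11,"ty": 298,"tz": 0,"rx": 0,"ry": 0,"rz": 0.23,"jaw": 1},
    {"tx": -11,"ty": 298,"tz": 0,"rx": 0,"ry": 0,"rz": 0.23,"jaw": 1},
    {"tx": -11,"ty": 298,"tz": 0,"rx": 0,"ry": 0,"rz": 0.23,"jaw": 1},
    {"tx": -11,"ty": 298,"tz": 0,"rx": 0,"ry": 0,"rz": 0.23,"jaw": 1},
    {"tx": -11,"ty": 298,"tz": 0,"rx": 0,"ry": 0,"rz": 0.23,"jaw": 1},
    {"tx": -11,"ty": 298,"tz": 0,"rx": 0,"ry": 0,"rz": 0.23,"jaw": 1},
    {"tx": -11,"ty": 298,"tz": 0,"rx": 0,"ry": 0,"rz": 0.23,"jaw": 1}
  ]
}}

```text
time_s: 2.4
position: [0.4981, 0.1272, 0.2808]
tool_rot: [[-0.077, 0.997, -0.002], [0.997, 0.077, -0.001], [-0.0, -0.002, -1.0]]
ft_force: [1.2, 0.1, 0.6]
grip_width: 0.0854
```

```bash
python3 snap.py w3 wrist
```

```text
(no output)
```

View pics/w3.png

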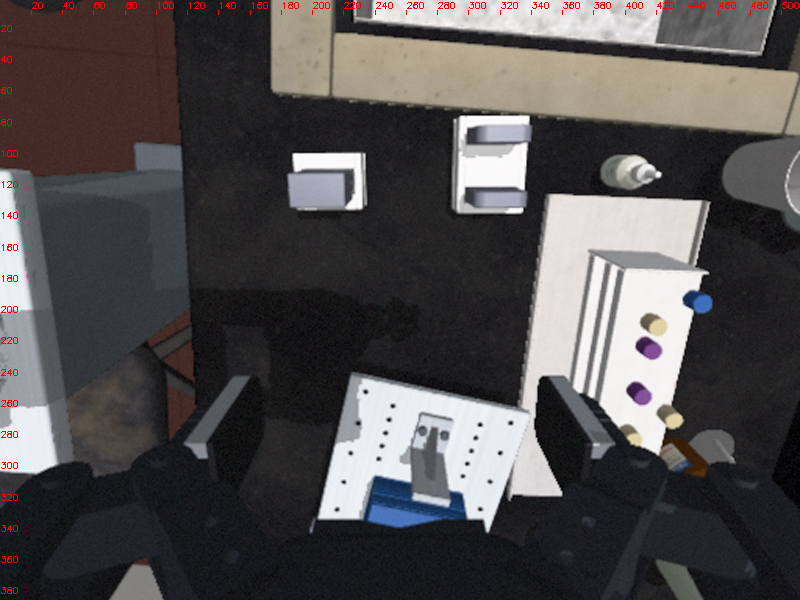

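```bash
python3 - <<'E'
from h import *
import pickle
d=pickle.load(open("w3.pkl","rb")); im=d["image"][:,:,::-1].copy(); crop(im,175,350,65,145,4.5,"pics/w3b.png")
E
```

```text
(no output)
```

View pics/w3b.png

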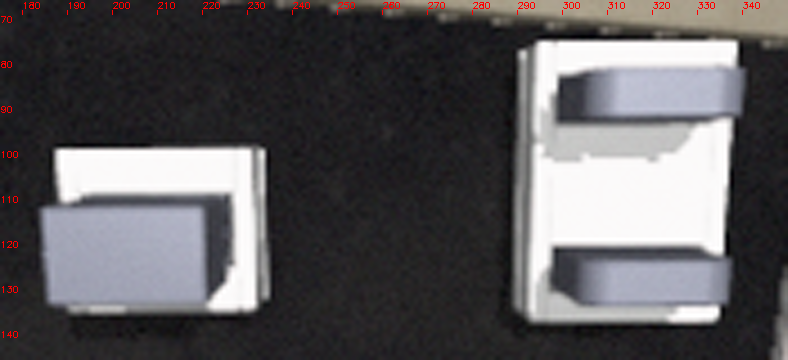

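```bash
python3 - <<'E'
from h import *
import pickle
d=pickle.load(open("w3.pkl","rb"))
def p(n,z,*pts):
    P=np.array([onz(d,u,v,z)[:2] for u,v in pts]); print(n,P.round(4).tolist(),"mean",P.mean(0).round(4)); return P
p("W",.089,(182,111),(219,111),(219.5,132.5),(183.5,133))
p("Wstand",.033,(185,98.5),(230,98.5),(229.5,134))
p("A y edges",.077,(320,81),(320,91.5)); p("A xend",.069,(338.3,86))
p("B y edges",.077,(320,122.3),(320,133)); p("B xend",.069,(335.5,128))
p("stand",.033,(292,76),(337.5,75),(333,136.5),(292,137))
# slopes of plate edges
for a,b in [((309,80.8),(336,81)),((305,91),(335,91.8)),((304,122.5),(333,123)),((304,133),(332,133))]:
    q=p("e",.077,a,b); print(np.degrees(np.arctan2(*(q[1]-q[0])[::-1])))
E
```

```text
W [[0.4132, 0.1802], [0.4533, 0.1833], [0.4548, 0.1602], [0.4149, 0.1566]] mean [0.434  0.1701]
Wstand [[0.4037, 0.1924], [0.4599, 0.1967], [0.4616, 0.1527]] mean [0.4417 0.1806]
A y edges [[0.5608, 0.2228], [0.5623, 0.212]] mean [0.5616 0.2174]
A xend [[0.5836, 0.2197]] mean [0.5836 0.2197]
B y edges [[0.567, 0.179], [0.5686, 0.167]] mean [0.5678 0.173 ]
B xend [[0.5877, 0.1734]] mean [0.5877 0.1734]
stand [[0.5345, 0.2289], [0.59, 0.2343], [0.5959, 0.1597], [0.5428, 0.155]] mean [0.5658 0.1945]
e [[0.5488, 0.2221], [0.5783, 0.2242]] mean [0.5635 0.2232]
3.9522610428171125
e [[0.5457, 0.2113], [0.5789, 0.213]] mean [0.5623 0.2121]
2.9038387096221805
e [[0.5488, 0.1774], [0.5818, 0.1793]] mean [0.5653 0.1783]
3.3946333209686905
e [[0.5503, 0.1656], [0.5824, 0.1681]] mean [0.5663 0.1668]
4.3634985735042475
```

>>> {"api": "apply_moves", "payload": {
  "plan": [
    {"tx": 69,"ty": 40,"tz": -50,"rx": 0,"ry": 0,"rz": 0,"jaw": 1},
    {"tx": 69,"ty": 40,"tz": -120,"rx": 0,"ry": 0,"rz": 0,"jaw": 1},
    {"tx": 69,"ty": 40,"tz": -180,"rx": 0,"ry": 0,"rz": 0,"jaw": 1},
    {"tx": 69,"ty": 40,"tz": -180,"rx": 0,"ry": 0,"rz": 0,"jaw": 1},
    {"tx": 69,"ty": 40,"tz": -180,"rx": 0,"ry": 0,"rz": 0,"jaw": 1}
  ]
}}

```text
time_s: 2.95
position: [0.5655, 0.1641, 0.0955]
tool_rot: [[-0.073, 0.997, -0.012], [0.997, 0.073, -0.002], [-0.001, -0.012, -1.0]]
ft_force: [-0.6, -0.1, -0.0]
grip_width: 0.0852
```

```bash
python3 snap.py w4 wrist
```

```text
(no output)
```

View pics/w4.png

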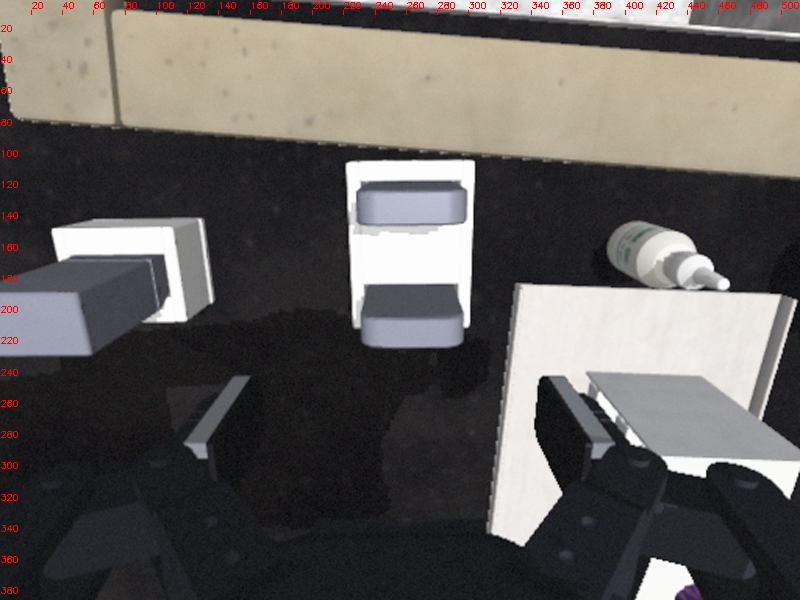

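```bash
python3 - <<'E'
from h import *
import pickle
d=pickle.load(open("w4.pkl","rb")); im=d["image"][:,:,::-1].copy(); crop(im,215,310,100,230,4.6,"pics/w4b.png")
def p(n,z,*pts):
    P=np.array([onz(d,u,v,z)[:2] for u,v in pts]); print(n,P.round(4).tolist(),"mean",P.mean(0).round(4)); return P
p("Bx",.069,(230.5,213),(296.5,213)); p("By",.077,(263,202),(263,221))
p("Ax",.069,(228.5,135),(298.5,135)); p("Ay",.077,(263,125),(263,143)); p("st",.033,(222,103),(303.5,103))
E
```

```text
Bx [[0.549, 0.1688], [0.589, 0.1718]] mean [0.569  0.1703]
By [[0.5678, 0.1801], [0.5687, 0.1684]] mean [0.5683 0.1743]
Ax [[0.5456, 0.2157], [0.5848, 0.2185]] mean [0.5652 0.2171]
Ay [[0.5644, 0.2233], [0.5651, 0.2138]] mean [0.5648 0.2185]
st [[0.5371, 0.2319], [0.5908, 0.2357]] mean [0.564  0.2338]
```

View pics/w4b.png

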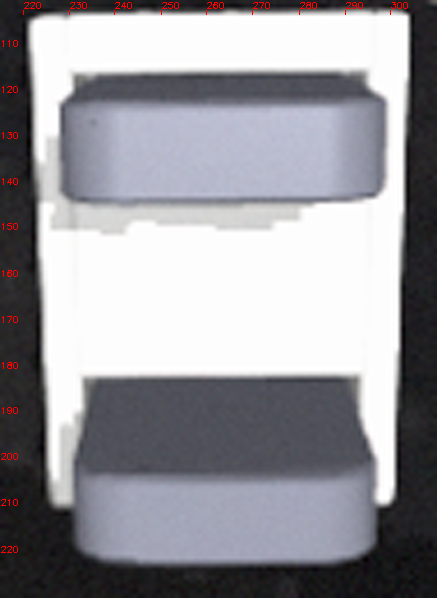

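```bash
python3 -c "
from h import *
o=env.observe();print(o['time_s'],o['position'],o['tool_rot'].round(4))"
```

```text
3.0 [0.56642171 0.16439649 0.09760699] [[-7.290e-02  9.973e-01 -8.200e-03]
 [ 9.973e-01  7.290e-02 -1.300e-03]
 [-7.000e-04 -8.300e-03 -1.000e+00]]
```

>>> {"api": "apply_moves", "payload": {
  "plan": [
    {"tx": 3,"ty": 4,"tz": -30,"rx": 0,"ry": -0.006,"rz": 0.005,"jaw": 1},
    {"tx": 3,"ty": 4,"tz": -56,"rx": 0,"ry": -0.006,"rz": 0.005,"jaw": 1},
    {"tx": 3,"ty": 4,"tz": -56,"rx": 0,"ry": -0.006,"rz": 0.005,"jaw": 1},
    {"tx": 3,"ty": 4,"tz": -56,"rx": 0,"ry": -0.006,"rz": 0.005,"jaw": 1}
  ]
}}

```text
time_s: 3.4
position: [0.5707, 0.1677, 0.0442]
tool_rot: [[-0.077, 0.997, 0.001], [0.997, 0.077, -0.001], [-0.001, 0.001, -1.0]]
ft_force: [0.6, -0.2, -0.4]
grip_width: 0.0852
```

>>> {"api": "apply_moves", "payload": {
  "plan": [
    {"tx": -1,"ty": 0,"tz": -2,"rx": 0,"ry": 0,"rz": 0,"jaw": -1},
    {"tx": -1,"ty": 0,"tz": -2,"rx": 0,"ry": 0,"rz": 0,"jaw": -1},
    {"tx": -1,"ty": 0,"tz": -2,"rx": 0,"ry": 0,"rz": 0,"jaw": -1},
    {"tx": -1,"ty": 0,"tz": -2,"rx": 0,"ry": 0,"rz": 0,"jaw": -1},
    {"tx": -1,"ty": 0,"tz": -2,"rx": 0,"ry": 0,"rz": 0,"jaw": -1},
    {"tx": -1,"ty": 0,"tz": -2,"rx": 0,"ry": 0,"rz": 0,"jaw": -1},
    {"tx": -1,"ty": 0,"tz": -2,"rx": 0,"ry": 0,"rz": 0,"jaw": -1},
    {"tx": -1,"ty": 0,"tz": -2,"rx": 0,"ry": 0,"rz": 0,"jaw": -1}
  ],
  "grip_force": 40
}}

```text
time_s: 4.2
position: [0.5701, 0.1677, 0.0433]
tool_rot: [[-0.077, 0.997, 0.002], [0.997, 0.077, -0.001], [-0.001, 0.002, -1.0]]
ft_force: [-0.7, -1.2, 5.9]
grip_width: 0.0392
```

```bash
python3 snap.py w5 wrist
```

```text
(no output)
```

View pics/w5.png

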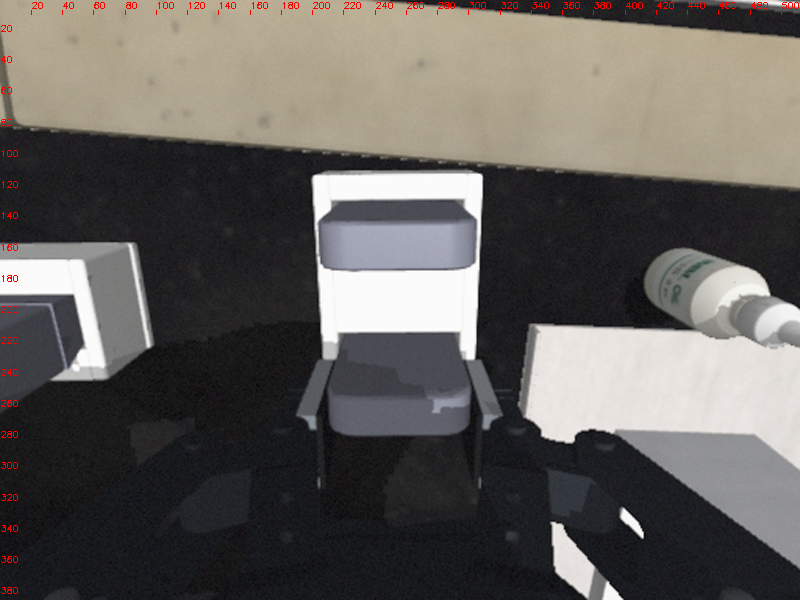

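>>> {"api": "apply_moves", "payload": {
  "plan": [
    {"tx": 0,"ty": 0,"tz": 50,"rx": 0,"ry": 0,"rz": 0,"jaw": -1},
    {"tx": 0,"ty": 0,"tz": 100,"rx": 0,"ry": 0,"rz": 0,"jaw": -1},
    {"tx": -4,"ty": -20,"tz": 150,"rx": 0,"ry": 0,"rz": -0.02,"jaw": -1},
    {"tx": -11,"ty": -68,"tz": 160,"rx": 0,"ry": 0,"rz": -0.08,"jaw": -1},
    {"tx": -19,"ty": -116,"tz": 160,"rx": 0,"ry": 0,"rz": -0.15,"jaw": -1},
    {"tx": -27,"ty": -164,"tz": 160,"rx": 0,"ry": 0,"rz": -0.2,"jaw": -1},
    {"tx": -34,"ty": -210,"tz": 160,"rx": 0,"ry": 0,"rz": -0.23,"jaw": -1},
    {"tx": -38,"ty": -242,"tz": 160,"rx": 0,"ry": 0,"rz": -0.23,"jaw": -1},
    {"tx": -38,"ty": -242,"tz": 160,"rx": 0,"ry": 0,"rz": -0.23,"jaw": -1},
    {"tx": -38,"ty": -242,"tz": 160,"rx": 0,"ry": 0,"rz": -0.23,"jaw": -1}
  ]
}}

```text
time_s: 5.25
position: [0.5319, -0.0747, 0.2034]
tool_rot: [[0.154, 0.988, 0.002], [0.988, -0.154, -0.001], [-0.001, 0.002, -1.0]]
ft_force: [0.4, 0.6, -1.6]
grip_width: 0.0389
```

```bash
python3 snap.py w6 wrist;python3 snap.py s6 side 190 330 130 250
```

```text
(no output)
```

View pics/w6.png

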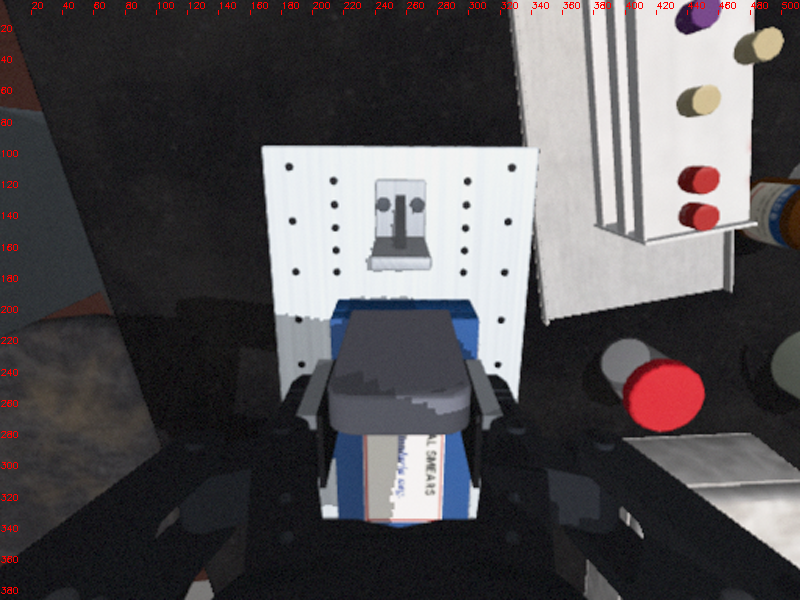

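View pics/s6.png

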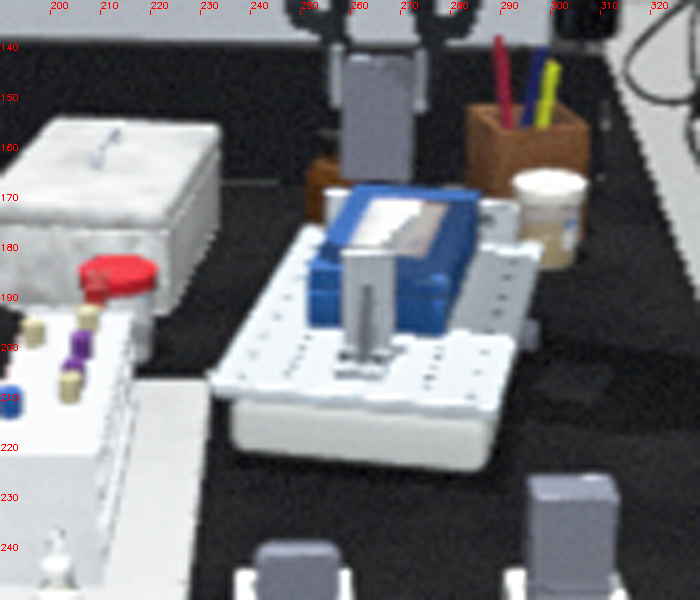

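```bash
python3 - <<'E'
from h import *
import pickle
d=pickle.load(open("w6.pkl","rb")); im=d["image"][:,:,::-1].copy(); crop(im,200,320,150,280,4.5,"pics/w6b.png")
E
```

```text
(no output)
```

View pics/w6b.png

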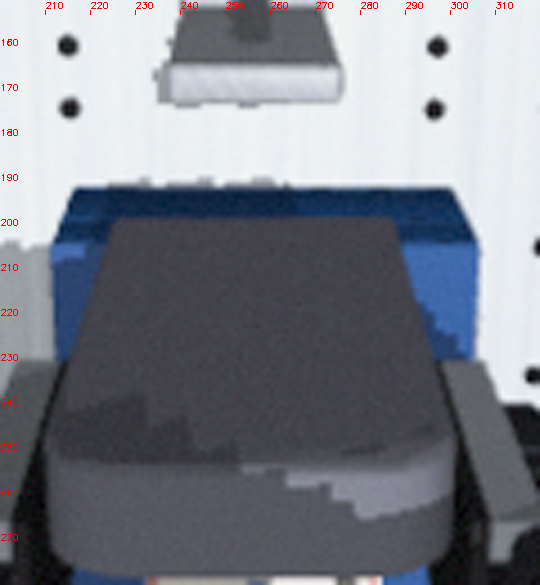

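```bash
python3 - <<'E'
from h import *
import pickle
d=pickle.load(open("w6.pkl","rb"))
t=np.radians(-8.8); yv=np.array([-np.sin(t),np.cos(t)]);xv=np.array([yv[1],-yv[0]])
def p(n,z,*pts):
    P=np.array([onz(d,u,v,z)[:2] for u,v in pts]); m=P.mean(0); print(n,"mean",m.round(4),"x",(m@xv).round(4),"y",(m@yv).round(4),"w",np.linalg.norm(P[0]-P[-1]).round(4),"yaw",np.degrees(np.arctan2(*(P[-1]-P[0])[::-1])).round(1))
p("stop top front",.126,(236.5,173),(274.5,173))
p("box top front",.098,(211.5,204.5),(304.5,204.5))
p("box foot front",.060,(216,192.5),(299,192.5))
p("plate foot",.165,(223.8,198.7),(286.5,198.7)); p("plate top +y edge",.2365,(224,253.7),(288,253.7)); p("pl x",.23,(211,262),(300.5,262))
print(np.array([.5319,-.0747])@xv,np.array([.5319,-.0747])@yv)
E
```

```text
stop top front mean [ 0.5347 -0.0567] x 0.5371 y 0.0258 w 0.0289 yaw -8.9
box top front mean [ 0.5315 -0.0923] x 0.5393 y -0.0099 w 0.0822 yaw -9.0
box foot front mean [ 0.5313 -0.0932] x 0.5393 y -0.0109 w 0.0836 yaw -8.9
plate foot mean [ 0.5332 -0.0638] x 0.5367 y 0.0185 w 0.0402 yaw -9.0
plate top +y edge mean [ 0.5335 -0.0633] x 0.5369 y 0.0191 w 0.0263 yaw -9.0
pl x mean [ 0.5322 -0.0709] x 0.5368 y 0.0113 w 0.0393 yaw -9.0
0.5370667180618391 0.007552506225422375
```

>>> {"api": "apply_moves", "payload": {
  "plan": [
    {"tx": 0,"ty": 0,"tz": -40,"rx": 0,"ry": 0,"rz": 0,"jaw": -1},
    {"tx": 0,"ty": 0,"tz": -75,"rx": 0,"ry": 0,"rz": 0,"jaw": -1},
    {"tx": 0,"ty": 0,"tz": -95,"rx": 0,"ry": 0,"rz": 0,"jaw": -1},
    {"tx": 0,"ty": 0,"tz": -102,"rx": 0,"ry": 0,"rz": 0,"jaw": -1},
    {"tx": 0,"ty": 0,"tz": -103,"rx": 0,"ry": 0,"rz": 0,"jaw": -1},
    {"tx": 0,"ty": 0,"tz": -103,"rx": 0,"ry": 0,"rz": 0,"jaw": -1}
  ]
}}

```text
time_s: 5.95
position: [0.5327, -0.0732, 0.1014]
tool_rot: [[0.151, 0.989, 0.004], [0.989, -0.151, -0.002], [-0.001, 0.004, -1.0]]
ft_force: [1.1, 0.6, -0.6]
grip_width: 0.0393
```

>>> {"api": "apply_moves", "payload": {
  "plan": [
    {"tx": 0,"ty": 0,"tz": -1,"rx": 0,"ry": 0,"rz": 0,"jaw": -1},
    {"tx": 0,"ty": 0,"tz": -2,"rx": 0,"ry": 0,"rz": 0,"jaw": -1},
    {"tx": 0,"ty": 0,"tz": -3,"rx": 0,"ry": 0,"rz": 0,"jaw": -1},
    {"tx": 0,"ty": 0,"tz": -3,"rx": 0,"ry": 0,"rz": 0,"jaw": -1}
  ]
}}

```text
time_s: 6.35
position: [0.5329, -0.0733, 0.0987]
tool_rot: [[0.151, 0.989, 0.004], [0.989, -0.151, -0.002], [-0.002, 0.005, -1.0]]
ft_force: [-0.1, -0.1, 1.5]
grip_width: 0.0395
```

>>> {"api": "apply_moves", "payload": {
  "plan": [
    {"tx": 0,"ty": 0,"tz": -1,"rx": 0,"ry": 0,"rz": 0,"jaw": -1},
    {"tx": 0,"ty": 0,"tz": -1,"rx": 0,"ry": 0,"rz": 0,"jaw": -1}
  ]
}}

```text
time_s: 6.55
position: [0.5331, -0.0734, 0.0987]
tool_rot: [[0.151, 0.989, 0.006], [0.989, -0.151, -0.003], [-0.002, 0.006, -1.0]]
ft_force: [-2.0, 1.0, 8.0]
grip_width: 0.0391
```

On the floor, with 8 N at z 0.0987. Now I'll ease up slightly and slide it towards the stop.

>>> {"api": "apply_moves", "payload": {
  "plan": [
    {"tx": 0.3,"ty": 2,"tz": 0.5,"rx": 0,"ry": 0,"rz": 0,"jaw": -1},
    {"tx": 0.6,"ty": 4,"tz": 0.5,"rx": 0,"ry": 0,"rz": 0,"jaw": -1},
    {"tx": 0.8,"ty": 5,"tz": 0.5,"rx": 0,"ry": 0,"rz": 0,"jaw": -1},
    {"tx": 0.8,"ty": 5,"tz": 0.5,"rx": 0,"ry": 0,"rz": 0,"jaw": -1},
    {"tx": 0.8,"ty": 5,"tz": 0.5,"rx": 0,"ry": 0,"rz": 0,"jaw": -1}
  ]
}}

```text
time_s: 7.05
position: [0.5338, -0.0686, 0.099]
tool_rot: [[0.151, 0.989, 0.005], [0.989, -0.151, -0.003], [-0.002, 0.005, -1.0]]
ft_force: [0.0, -3.0, 0.3]
grip_width: 0.0391
```

>>> {"api": "apply_moves", "payload": {
  "plan": [
    {"tx": 0,"ty": -0.5,"tz": 0,"rx": 0,"ry": 0,"rz": 0,"jaw": 0.4},
    {"tx": 0,"ty": -0.5,"tz": 0,"rx": 0,"ry": 0,"rz": 0,"jaw": 0.4},
    {"tx": 0,"ty": -0.5,"tz": 0,"rx": 0,"ry": 0,"rz": 0,"jaw": 0.4},
    {"tx": 0,"ty": -0.5,"tz": 0,"rx": 0,"ry": 0,"rz": 0,"jaw": 0.4}
  ]
}}

```text
time_s: 7.45
position: [0.5339, -0.069, 0.099]
tool_rot: [[0.151, 0.989, 0.005], [0.989, -0.151, -0.003], [-0.002, 0.006, -1.0]]
ft_force: [-0.4, 0.1, 0.0]
grip_width: 0.0596
```

```bash
python3 snap.py w7 wrist 150 370 100 300
```

```text
(no output)
```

View pics/w7.png

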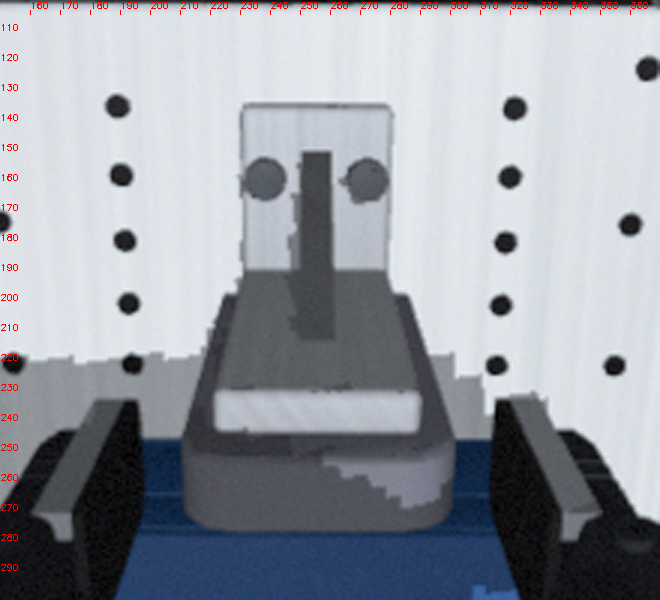

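>>> {"api": "apply_moves", "payload": {
  "plan": [
    {"tx": 0,"ty": 0,"tz": 40,"rx": 0,"ry": 0,"rz": 0,"jaw": 0.4},
    {"tx": 0,"ty": 0,"tz": 85,"rx": 0,"ry": 0,"rz": 0,"jaw": 1},
    {"tx": 5,"ty": 30,"tz": 105,"rx": 0.003,"ry": 0.005,"rz": 0.03,"jaw": 1},
    {"tx": 12,"ty": 75,"tz": 105,"rx": 0.003,"ry": 0.005,"rz": 0.08,"jaw": 1},
    {"tx": 17,"ty": 124,"tz": 105,"rx": 0.003,"ry": 0.005,"rz": 0.13,"jaw": 1},
    {"tx": 22,"ty": 173,"tz": 105,"rx": 0.003,"ry": 0.005,"rz": 0.18,"jaw": 1},
    {"tx": 27,"ty": 222,"tz": 90,"rx": 0.003,"ry": 0.005,"rz": 0.23,"jaw": 1},
    {"tx": 32,"ty": 270,"tz": 60,"rx": 0.003,"ry": 0.005,"rz": 0.23,"jaw": 1},
    {"tx": 32,"ty": 280,"tz": 30,"rx": 0.003,"ry": 0.005,"rz": 0.23,"jaw": 1},
    {"tx": 32,"ty": 280,"tz": 10,"rx": 0.003,"ry": 0.005,"rz": 0.23,"jaw": 1},
    {"tx": 32,"ty": 280,"tz": 10,"rx": 0.003,"ry": 0.005,"rz": 0.23,"jaw": 1}
  ]
}}

```text
time_s: 8.6
position: [0.5643, 0.2114, 0.1062]
tool_rot: [[-0.08, 0.997, -0.005], [0.997, 0.08, -0.0], [0.0, -0.005, -1.0]]
ft_force: [-0.5, -0.8, 0.5]
grip_width: 0.0854
```

```bash
python3 snap.py w8 wrist;python3 snap.py t8 top 200 330 150 250; python3 -c "
from h import *
o=env.observe();print(o['time_s'],o['position'],o['tool_rot'].round(4))"
```

```text
8.7 [0.56619508 0.21087074 0.10972787] [[-7.830e-02  9.969e-01  9.000e-04]
 [ 9.969e-01  7.830e-02  1.000e-03]
 [ 9.000e-04  1.000e-03 -1.000e+00]]
```

View pics/w8.png

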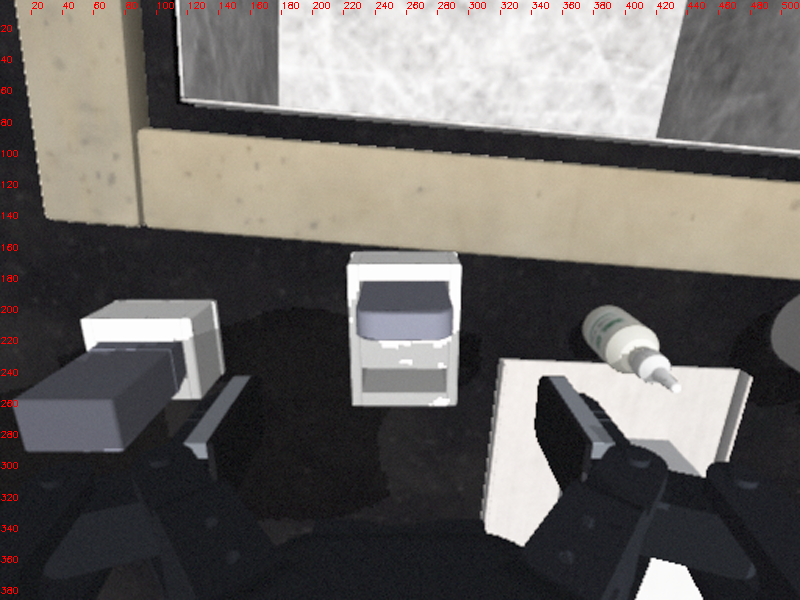

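View pics/t8.png

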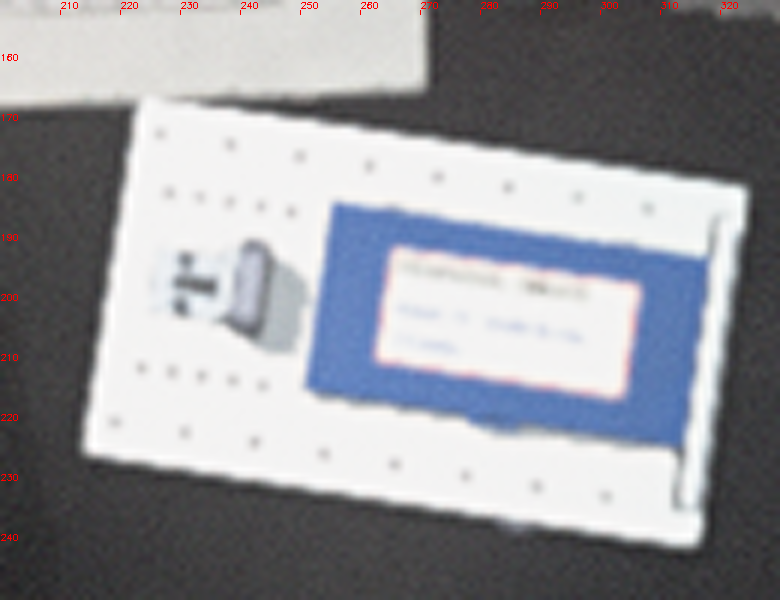

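```bash
python3 - <<'E'
from h import *
import pickle
d=pickle.load(open("w8.pkl","rb")); im=d["image"][:,:,::-1].copy(); crop(im,215,300,155,265,5,"pics/w8b.png")
E
```

```text
(no output)
```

View pics/w8b.png

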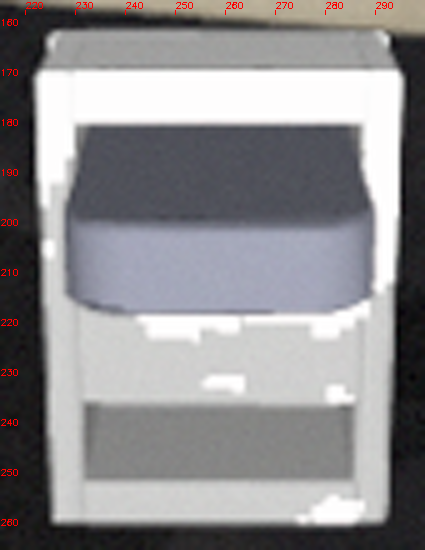

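```bash
python3 - <<'E'
from h import *
import pickle
d=pickle.load(open("w8.pkl","rb"))
def p(n,z,*pts):
    P=np.array([onz(d,u,v,z)[:2] for u,v in pts]); print(n,P.round(4).tolist(),"mean",P.mean(0).round(4)); return P
p("Ax",.069,(227.5,208),(289,208)); p("Ay",.077,(259,200.5),(259,217.5)); p("st",.033,(222,170),(294,170))
p("W",.089,(13,256),(77,256),(79,288),(16,288))
E
```

```text
Ax [[0.5451, 0.2151], [0.5845, 0.2183]] mean [0.5648 0.2167]
Ay [[0.5646, 0.2246], [0.5655, 0.2135]] mean [0.565 0.219]
st [[0.5368, 0.2311], [0.5901, 0.2354]] mean [0.5634 0.2332]
W [[0.4189, 0.1814], [0.4576, 0.1846], [0.4567, 0.162], [0.4172, 0.1587]] mean [0.4376 0.1717]
```

>>> {"api": "apply_moves", "payload": {
  "plan": [
    {"tx": -0.5,"ty": 1,"tz": -40,"rx": 0,"ry": 0,"rz": 0,"jaw": 1},
    {"tx": -0.5,"ty": 1,"tz": -60,"rx": 0,"ry": 0,"rz": 0,"jaw": 1},
    {"tx": -0.5,"ty": 1,"tz": -67,"rx": 0,"ry": 0,"rz": 0,"jaw": 1},
    {"tx": -0.5,"ty": 1,"tz": -67,"rx": 0,"ry": 0,"rz": 0,"jaw": 0.5},
    {"tx": -0.5,"ty": 1,"tz": -67,"rx": 0,"ry": 0,"rz": 0,"jaw": -1},
    {"tx": -0.5,"ty": 1,"tz": -67,"rx": 0,"ry": 0,"rz": 0,"jaw": -1},
    {"tx": -0.5,"ty": 1,"tz": -67,"rx": 0,"ry": 0,"rz": 0,"jaw": -1},
    {"tx": -0.5,"ty": 1,"tz": -67,"rx": 0,"ry": 0,"rz": 0,"jaw": -1},
    {"tx": -0.5,"ty": 1,"tz": -67,"rx": 0,"ry": 0,"rz": 0,"jaw": -1},
    {"tx": -0.5,"ty": 1,"tz": -67,"rx": 0,"ry": 0,"rz": 0,"jaw": -1}
  ]
}}

```text
time_s: 9.7
position: [0.5664, 0.2119, 0.0443]
tool_rot: [[-0.078, 0.997, 0.004], [0.997, 0.078, 0.001], [0.001, 0.004, -1.0]]
ft_force: [-1.5, -0.5, 6.2]
grip_width: 0.0392
```

>>> {"api": "apply_moves", "payload": {
  "plan": [
    {"tx": 0,"ty": 0,"tz": 50,"rx": 0,"ry": 0,"rz": 0,"jaw": -1},
    {"tx": 0,"ty": 0,"tz": 100,"rx": 0,"ry": 0,"rz": 0,"jaw": -1},
    {"tx": -2,"ty": -20,"tz": 145,"rx": 0,"ry": 0,"rz": -0.02,"jaw": -1},
    {"tx": -8,"ty": -68,"tz": 160,"rx": 0,"ry": 0,"rz": -0.08,"jaw": -1},
    {"tx": -14,"ty": -116,"tz": 170,"rx": 0,"ry": 0,"rz": -0.15,"jaw": -1},
    {"tx": -20,"ty": -164,"tz": 170,"rx": 0,"ry": 0,"rz": -0.2,"jaw": -1},
    {"tx": -26,"ty": -212,"tz": 170,"rx": 0,"ry": 0,"rz": -0.232,"jaw": -1},
    {"tx": -32,"ty": -260,"tz": 170,"rx": 0,"ry": 0,"rz": -0.232,"jaw": -1},
    {"tx": -36,"ty": -298,"tz": 170,"rx": 0,"ry": 0,"rz": -0.232,"jaw": -1},
    {"tx": -36,"ty": -298,"tz": 170,"rx": 0,"ry": 0,"rz": -0.232,"jaw": -1},
    {"tx": -36,"ty": -298,"tz": 170,"rx": 0,"ry": 0,"rz": -0.232,"jaw": -1}
  ]
}}

```text
time_s: 10.8
position: [0.5303, -0.0865, 0.2146]
tool_rot: [[0.155, 0.988, 0.004], [0.988, -0.155, 0.001], [0.001, 0.004, -1.0]]
ft_force: [-0.5, -0.5, -0.4]
grip_width: 0.0388
```

```bash
python3 snap.py w9 wrist 200 330 140 280
```

```text
(no output)
```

View pics/w9.png

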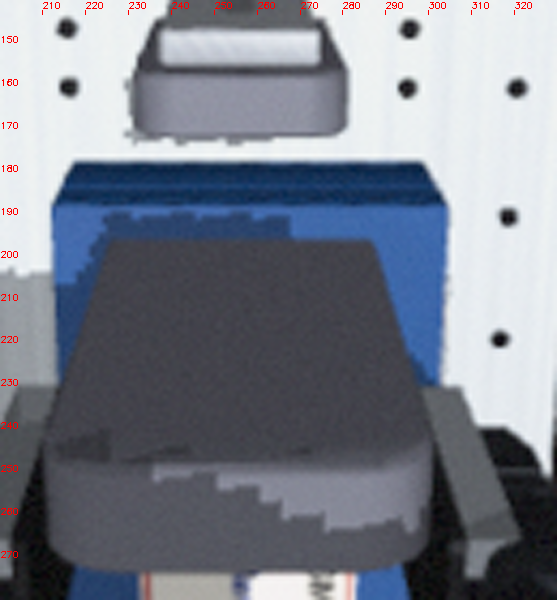

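```bash
python3 - <<'E'
from h import *
import pickle
d=pickle.load(open("w9.pkl","rb"))
t=np.radians(-8.8); yv=np.array([-np.sin(t),np.cos(t)]);xv=np.array([yv[1],-yv[0]])
def p(n,z,*pts):
    P=np.array([onz(d,u,v,z)[:2] for u,v in pts]); m=P.mean(0); print(n,"mean",m.round(4),"x",(m@xv).round(4),"y",(m@yv).round(4),"w",np.linalg.norm(P[0]-P[-1]).round(4),"yaw",np.degrees(np.arctan2(*(P[-1]-P[0])[::-1])).round(1))
p("plate1 top -y edge",.132,(231,171.8),(279,171.8)); p("plate1 top +y edge",.132,(231,156.5),(279,156.5))
p("stop",.126,(236.5,155.5),(274.5,155.5))
p("box top front",.098,(211,189),(303,189))
p("plate2 foot",.175,(224.5,197),(285,197)); p("plate2 top",.247,(224,250),(288,250)); p("pl x",.239,(210,260),(300,260))
print(np.array(env.observe()["position"][:2])@xv,np.array(env.observe()["position"][:2])@yv)
E
```

```text
plate1 top -y edge mean [ 0.5329 -0.0686] x 0.5371 y 0.0137 w 0.0373 yaw -9.0
plate1 top +y edge mean [ 0.5348 -0.0568] x 0.5371 y 0.0257 w 0.0367 yaw -9.0
stop mean [ 0.5351 -0.0572] x 0.5376 y 0.0254 w 0.0298 yaw -9.0
box top front mean [ 0.5311 -0.0929] x 0.539 y -0.0106 w 0.0837 yaw -9.0
plate2 foot mean [ 0.5316 -0.0748] x 0.5368 y 0.0074 w 0.039 yaw -9.0
plate2 top mean [ 0.532  -0.0739] x 0.5371 y 0.0084 w 0.0264 yaw -9.1
pl x mean [ 0.5302 -0.083 ] x 0.5367 y -0.0009 w 0.0402 yaw -9.1
0.5372727966832646 -0.0034604362906636974
```

>>> {"api": "apply_moves", "payload": {
  "plan": [
    {"tx": 0,"ty": 0,"tz": -40,"rx": 0,"ry": 0,"rz": 0,"jaw": -1},
    {"tx": 0,"ty": 0,"tz": -80,"rx": 0,"ry": 0,"rz": 0,"jaw": -1},
    {"tx": 0,"ty": 0,"tz": -103,"rx": 0,"ry": 0,"rz": 0,"jaw": -1},
    {"tx": 0,"ty": 0,"tz": -111,"rx": 0,"ry": 0,"rz": 0,"jaw": -1},
    {"tx": 0,"ty": 0,"tz": -113,"rx": 0,"ry": 0,"rz": 0,"jaw": -1},
    {"tx": 0,"ty": 0,"tz": -113,"rx": 0,"ry": 0,"rz": 0,"jaw": -1},
    {"tx": 0,"ty": 0,"tz": -114,"rx": 0,"ry": 0,"rz": 0,"jaw": -1}
  ]
}}

```text
time_s: 11.55
position: [0.5312, -0.0856, 0.102]
tool_rot: [[0.153, 0.988, 0.007], [0.988, -0.153, -0.0], [0.001, 0.007, -1.0]]
ft_force: [0.8, 0.3, -0.3]
grip_width: 0.0389
```

>>> {"api": "apply_moves", "payload": {
  "plan": [
    {"tx": 0,"ty": 0,"tz": -1,"rx": 0,"ry": 0.006,"rz": 0,"jaw": -1},
    {"tx": 0,"ty": 0,"tz": -2,"rx": 0,"ry": 0.006,"rz": 0,"jaw": -1},
    {"tx": 0,"ty": 0,"tz": -2.5,"rx": 0,"ry": 0.006,"rz": 0,"jaw": -1},
    {"tx": 0,"ty": 0,"tz": -3,"rx": 0,"ry": 0.006,"rz": 0,"jaw": -1},
    {"tx": 0,"ty": 0,"tz": -3,"rx": 0,"ry": 0.006,"rz": 0,"jaw": -1}
  ]
}}

```text
time_s: 12.05
position: [0.5314, -0.0857, 0.0997]
tool_rot: [[0.153, 0.988, 0.002], [0.988, -0.153, -0.001], [-0.0, 0.002, -1.0]]
ft_force: [-1.0, 1.1, 6.0]
grip_width: 0.0391
```

>>> {"api": "apply_moves", "payload": {
  "plan": [
    {"tx": 0.3,"ty": 2,"tz": 0.5,"rx": 0,"ry": 0,"rz": 0,"jaw": -1},
    {"tx": 0.6,"ty": 4,"tz": 0.5,"rx": 0,"ry": 0,"rz": 0,"jaw": -1},
    {"tx": 0.7,"ty": 4.6,"tz": 0.5,"rx": 0,"ry": 0,"rz": 0,"jaw": -1},
    {"tx": 0.7,"ty": 4.6,"tz": 0.5,"rx": 0,"ry": 0,"rz": 0,"jaw": -1}
  ]
}}

```text
time_s: 12.45
position: [0.5321, -0.082, 0.1002]
tool_rot: [[0.153, 0.988, 0.002], [0.988, -0.153, -0.003], [-0.002, 0.002, -1.0]]
ft_force: [-1.7, -7.2, 0.6]
grip_width: 0.0391
```

```bash
python3 snap.py w10 wrist 180 340 140 300
```

```text
(no output)
```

View pics/w10.png

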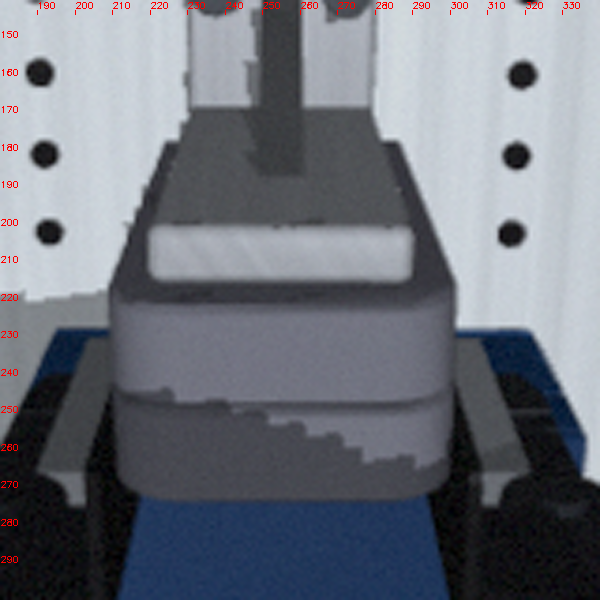

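The plates now touch; the contact force is 7 N and the seam shows at row 247. I'll ease off and release.

>>> {"api": "apply_moves", "payload": {
  "plan": [
    {"tx": 0,"ty": -0.8,"tz": 0,"rx": 0,"ry": 0,"rz": 0,"jaw": -1},
    {"tx": 0,"ty": -0.8,"tz": 0,"rx": 0,"ry": 0,"rz": 0,"jaw": 0.4},
    {"tx": 0,"ty": -0.8,"tz": 0,"rx": 0,"ry": 0,"rz": 0,"jaw": 0.4},
    {"tx": 0,"ty": -0.8,"tz": 0,"rx": 0,"ry": 0,"rz": 0,"jaw": 0.4},
    {"tx": 0,"ty": -0.8,"tz": 0,"rx": 0,"ry": 0,"rz": 0,"jaw": 0.4}
  ]
}}

```text
time_s: 13.0
position: [0.5321, -0.0826, 0.1002]
tool_rot: [[0.153, 0.988, 0.002], [0.988, -0.153, -0.002], [-0.002, 0.002, -1.0]]
ft_force: [0.2, 0.4, 0.2]
grip_width: 0.06
```

```bash
python3 snap.py w11 wrist 180 340 140 300
```

```text
(no output)
```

View pics/w11.png

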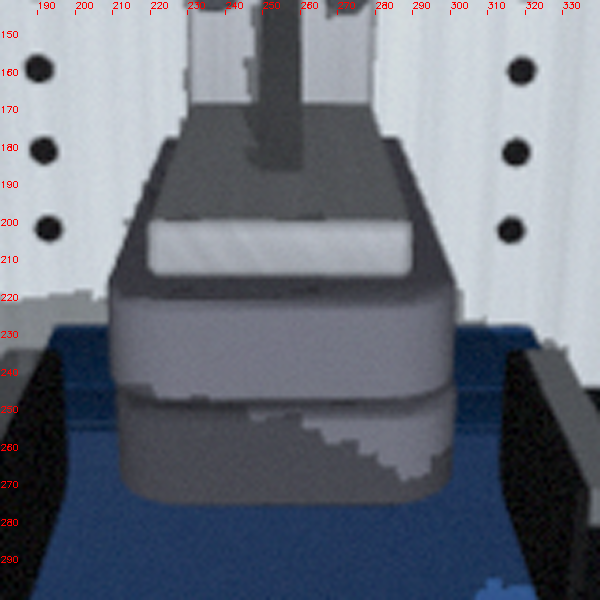

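>>> {"api": "apply_moves", "payload": {
  "plan": [
    {"tx": 0,"ty": 0,"tz": 40,"rx": 0,"ry": 0,"rz": 0,"jaw": 0.4},
    {"tx": 0,"ty": 0,"tz": 85,"rx": 0,"ry": 0,"rz": 0,"jaw": 1},
    {"tx": -8,"ty": 25,"tz": 110,"rx": 0,"ry": 0,"rz": 0.03,"jaw": 1},
    {"tx": -24,"ty": 70,"tz": 110,"rx": 0,"ry": 0,"rz": 0.08,"jaw": 1},
    {"tx": -40,"ty": 115,"tz": 110,"rx": 0,"ry": 0,"rz": 0.13,"jaw": 1},
    {"tx": -57,"ty": 160,"tz": 110,"rx": 0,"ry": 0,"rz": 0.18,"jaw": 1},
    {"tx": -74,"ty": 205,"tz": 90,"rx": 0,"ry": 0,"rz": 0.23,"jaw": 1},
    {"tx": -96,"ty": 245,"tz": 60,"rx": 0,"ry": 0,"rz": 0.23,"jaw": 1},
    {"tx": -96,"ty": 247,"tz": 40,"rx": 0,"ry": 0,"rz": 0.23,"jaw": 1},
    {"tx": -96,"ty": 247,"tz": 40,"rx": 0,"ry": 0,"rz": 0.23,"jaw": 1},
    {"tx": -96,"ty": 247,"tz": 40,"rx": 0,"ry": 0,"rz": 0.23,"jaw": 1}
  ]
}}

```text
time_s: 14.15
position: [0.4367, 0.1641, 0.1408]
tool_rot: [[-0.077, 0.997, 0.003], [0.997, 0.077, -0.002], [-0.002, 0.002, -1.0]]
ft_force: [0.7, 0.2, 0.4]
grip_width: 0.0848
```

```bash
python3 snap.py w12 wrist; python3 snap.py s12 side 220 340 150 270; python3 -c "
from h import *
o=env.observe();print(o['time_s'],o['position'],o['tool_rot'].round(4))"
```

```text
14.25 [0.43729871 0.16366997 0.14136323] [[-0.0755  0.9971  0.0045]
 [ 0.9971  0.0755 -0.0019]
 [-0.0023  0.0043 -1.    ]]
```

View pics/w12.png

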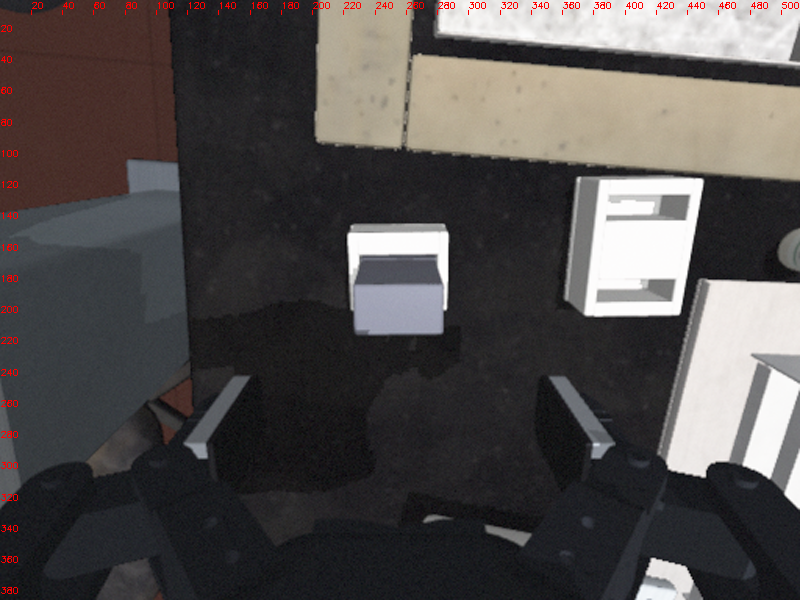

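View pics/s12.png

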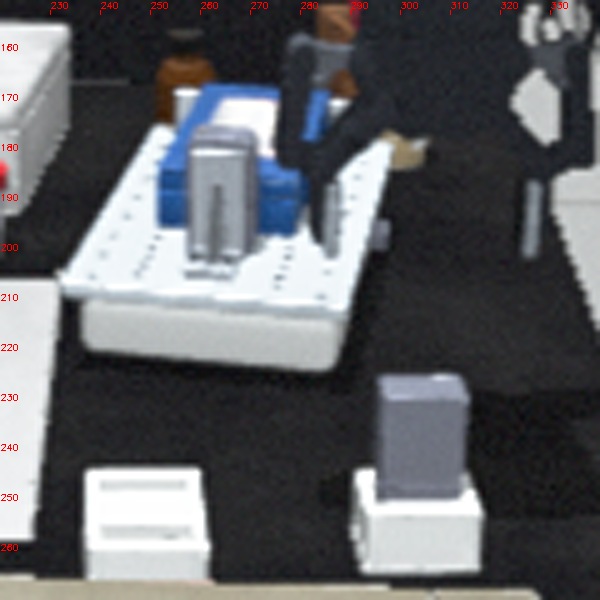

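```bash
python3 - <<'E'
from h import *
import pickle
d=pickle.load(open("w12.pkl","rb")); im=d["image"][:,:,::-1].copy(); crop(im,215,295,135,220,7,"pics/w12b.png")
E
```

```text
(no output)
```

View pics/w12b.png

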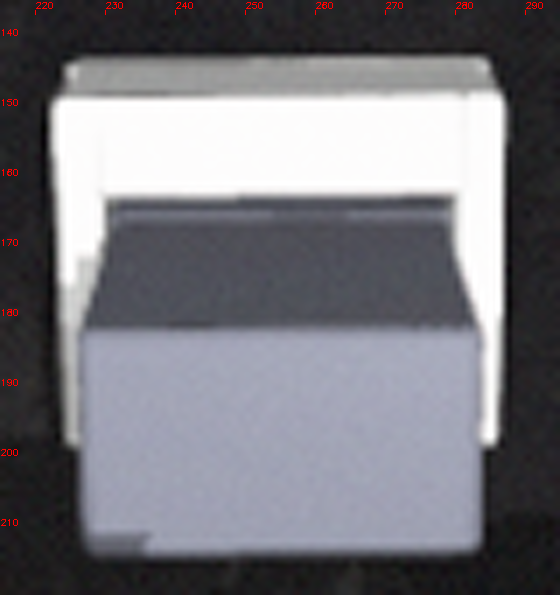

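```bash
python3 - <<'E'
from h import *
import pickle
a=pickle.load(open("w8.pkl","rb"))["image"][:,:,::-1].copy(); crop(a,5,145,185,295,5.5,"pics/w8c.png")
a=pickle.load(open("w5.pkl","rb"))["image"][:,:,::-1].copy(); crop(a,0,110,145,260,5,"pics/w5c.png")
E
```

```text
(no output)
```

View pics/w8c.png

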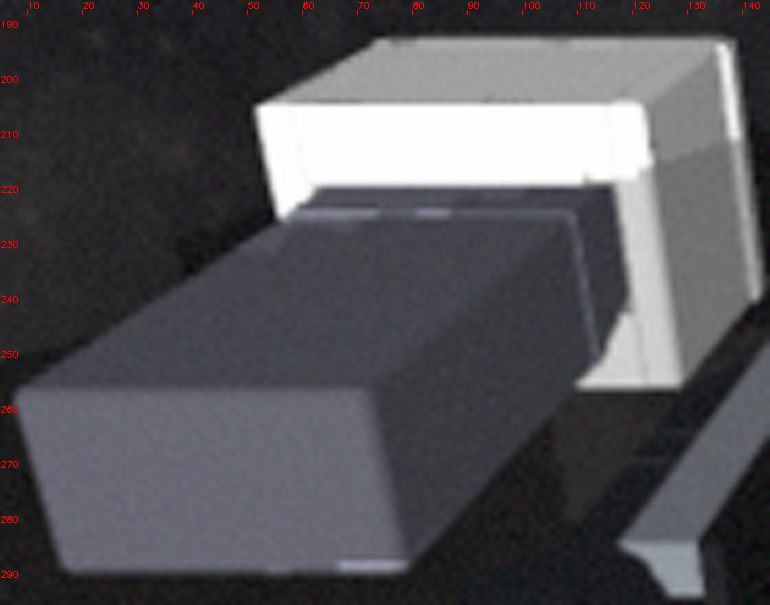

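View pics/w5c.png

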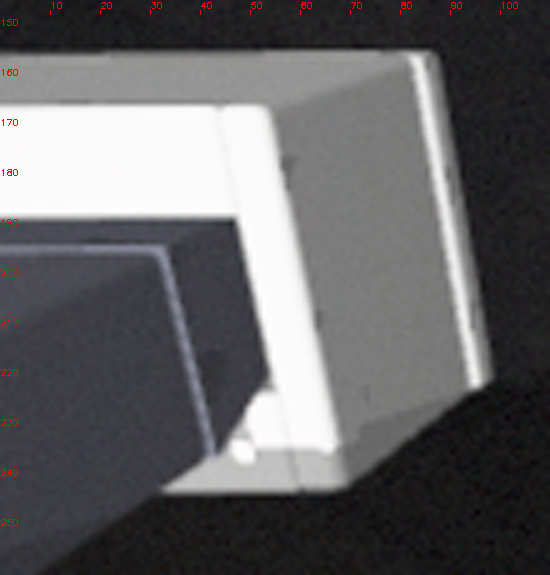

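```bash
python3 - <<'E'
from h import *
import pickle
d=pickle.load(open("w12.pkl","rb"))
def p(n,z,*pts):
    P=np.array([onz(d,u,v,z)[:2] for u,v in pts]); print(n,P.round(4).tolist(),"mean",P.mean(0).round(4)); return P
p("W",.089,(226.3,182.5),(282,182.5),(283,214),(226.5,214))
p("junction +y",.041,(230.5,166),(279,166)); p("pocket",.033,(230,164),(279,164)); p("stand",.033,(222.3,149),(286.5,149))
E
```

```text
W [[0.4151, 0.1805], [0.4527, 0.1833], [0.4558, 0.1606], [0.4163, 0.1576]] mean [0.435  0.1705]
junction +y [[0.4143, 0.1811], [0.4544, 0.1841]] mean [0.4343 0.1826]
pocket [[0.4132, 0.1809], [0.4551, 0.1841]] mean [0.4341 0.1825]
stand [[0.4061, 0.1933], [0.4601, 0.1974]] mean [0.4331 0.1954]
```

>>> {"api": "apply_moves", "payload": {
  "plan": [
    {"tx": -2,"ty": 4.5,"tz": -30,"rx": 0.002,"ry": 0.004,"rz": 0,"jaw": 1},
    {"tx": -2,"ty": 4.5,"tz": -60,"rx": 0.002,"ry": 0.004,"rz": 0,"jaw": 1},
    {"tx": -2,"ty": 4.5,"tz": -85,"rx": 0.002,"ry": 0.004,"rz": 0,"jaw": 1},
    {"tx": -2,"ty": 4.5,"tz": -91,"rx": 0.002,"ry": 0.004,"rz": 0,"jaw": 1},
    {"tx": -2,"ty": 4.5,"tz": -91,"rx": 0.002,"ry": 0.004,"rz": 0,"jaw": 0.5},
    {"tx": -2,"ty": 4.5,"tz": -91,"rx": 0.002,"ry": 0.004,"rz": 0,"jaw": -1},
    {"tx": -2,"ty": 4.5,"tz": -91,"rx": 0.002,"ry": 0.004,"rz": 0,"jaw": -1},
    {"tx": -2,"ty": 4.5,"tz": -91,"rx": 0.002,"ry": 0.004,"rz": 0,"jaw": -1},
    {"tx": -2,"ty": 4.5,"tz": -91,"rx": 0.002,"ry": 0.004,"rz": 0,"jaw": -1},
    {"tx": -2,"ty": 4.5,"tz": -91,"rx": 0.002,"ry": 0.004,"rz": 0,"jaw": -1}
  ],
  "grip_force": 60
}}

```text
time_s: 15.25
position: [0.4361, 0.1682, 0.0517]
tool_rot: [[-0.076, 0.997, 0.003], [0.997, 0.076, 0.0], [-0.0, 0.003, -1.0]]
ft_force: [0.4, -1.3, 5.8]
grip_width: 0.0394
```

```bash
python3 snap.py w13 wrist 150 350 130 300
```

```text
(no output)
```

View pics/w13.png

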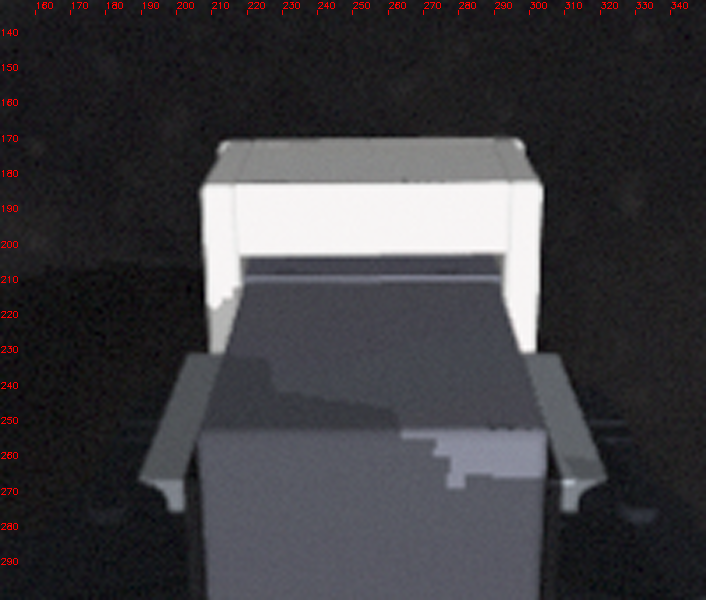

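>>> {"api": "apply_moves", "payload": {
  "plan": [
    {"tx": 0,"ty": 0,"tz": 50,"rx": 0,"ry": 0,"rz": 0,"jaw": -1},
    {"tx": 0,"ty": 0,"tz": 100,"rx": 0,"ry": 0,"rz": 0,"jaw": -1},
    {"tx": 6,"ty": -20,"tz": 145,"rx": 0,"ry": 0,"rz": -0.02,"jaw": -1},
    {"tx": 20,"ty": -64,"tz": 160,"rx": 0,"ry": 0,"rz": -0.08,"jaw": -1},
    {"tx": 36,"ty": -108,"tz": 165,"rx": 0,"ry": 0,"rz": -0.15,"jaw": -1},
    {"tx": 52,"ty": -152,"tz": 165,"rx": 0,"ry": 0,"rz": -0.2,"jaw": -1},
    {"tx": 68,"ty": -197,"tz": 165,"rx": 0,"ry": 0,"rz": -0.23,"jaw": -1},
    {"tx": 83,"ty": -240,"tz": 165,"rx": 0,"ry": 0,"rz": -0.23,"jaw": -1},
    {"tx": 92,"ty": -266,"tz": 165,"rx": 0,"ry": 0,"rz": -0.23,"jaw": -1},
    {"tx": 92,"ty": -266,"tz": 165,"rx": 0,"ry": 0,"rz": -0.23,"jaw": -1},
    {"tx": 92,"ty": -266,"tz": 165,"rx": 0,"ry": 0,"rz": -0.23,"jaw": -1},
    {"tx": 92,"ty": -266,"tz": 165,"rx": 0,"ry": 0,"rz": -0.23,"jaw": -1}
  ]
}}

```text
time_s: 16.5
position: [0.5277, -0.0968, 0.217]
tool_rot: [[0.153, 0.988, 0.003], [0.988, -0.153, -0.0], [0.0, 0.003, -1.0]]
ft_force: [0.4, 0.9, -1.0]
grip_width: 0.0393
```

```bash
python3 snap.py w14 wrist 190 340 110 280; python3 snap.py t14 top 205 335 150 250; python3 -c "
from h import *
o=env.observe();print(o['time_s'],o['position'],o['tool_rot'].round(4))"
```

```text
16.6 [ 0.52779841 -0.09668849  0.217064  ] [[ 1.521e-01  9.884e-01  3.500e-03]
 [ 9.884e-01 -1.521e-01 -6.000e-04]
 [-1.000e-04  3.500e-03 -1.000e+00]]
```

View pics/w14.png

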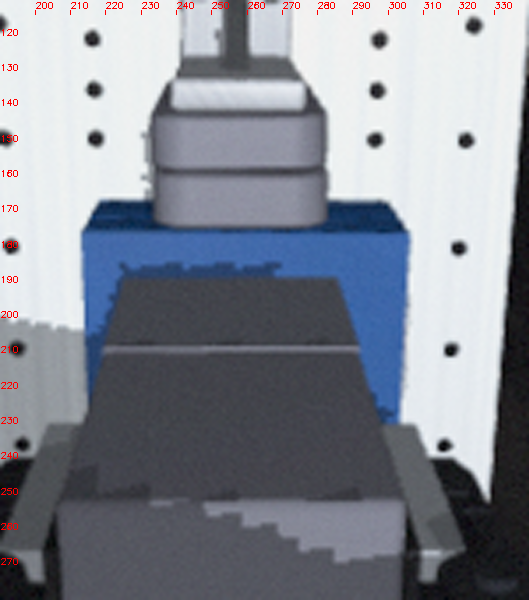

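View pics/t14.png

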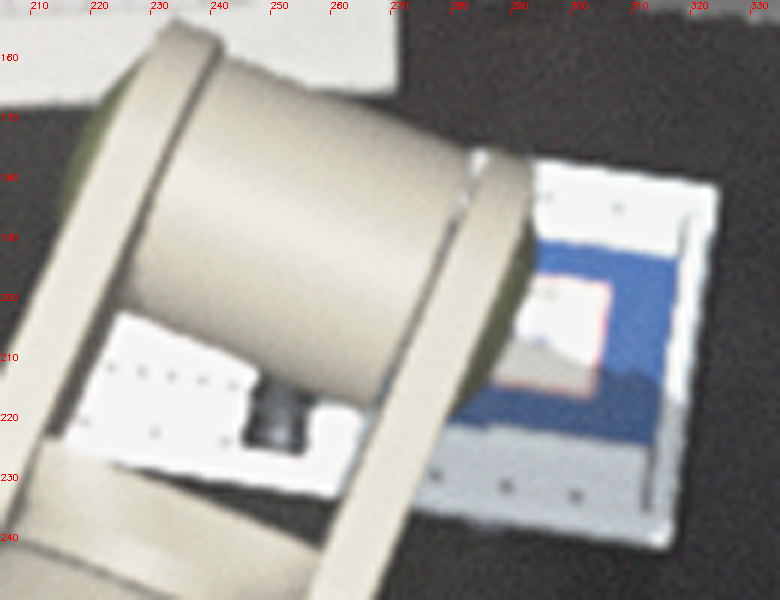

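```bash
python3 - <<'E'
from h import *
import pickle
d=pickle.load(open("w14.pkl","rb"))
t=np.radians(-8.9); yv=np.array([-np.sin(t),np.cos(t)]);xv=np.array([yv[1],-yv[0]])
def p(n,z,*pts):
    P=np.array([onz(d,u,v,z)[:2] for u,v in pts]); m=P.mean(0); print(n,"mean",m.round(4),"x",(m@xv).round(4),"y",(m@yv).round(4),"w",np.linalg.norm(P[0]-P[-1]).round(4),"yaw",np.degrees(np.arctan2(*(P[-1]-P[0])[::-1])).round(1))
p("pl2 -y",.132,(232,175),(280,175)); p("seam",.132,(232,159),(280,159)); p("pl1 +y",.132,(232,142),(280,142))
p("stop",.126,(236.5,142),(275,142))
p("box top front",.098,(211.5,177),(303,177))
tip=.217-.0467
p("wedge tip +y edge",tip,(222,190),(283.5,190)); p("junction",tip+.036,(217,209.7),(290,209.7)); p("top",tip+.084,(205,253),(302.5,253))
q=np.array(env.observe()["position"][:2]); print(q@xv,q@yv)
E
```

```text
pl2 -y mean [ 0.5304 -0.0823] x 0.5368 y 0.0008 w 0.0378 yaw -8.9
seam mean [ 0.5324 -0.0696] x 0.5367 y 0.0136 w 0.0372 yaw -8.9
pl1 +y mean [ 0.5344 -0.0566] x 0.5367 y 0.0267 w 0.0366 yaw -8.9
stop mean [ 0.5341 -0.0575] x 0.5365 y 0.0259 w 0.0301 yaw -8.9
box top front mean [ 0.5302 -0.0929] x 0.5381 y -0.0097 w 0.083 yaw -8.9
wedge tip +y edge mean [ 0.528  -0.0824] x 0.5344 y 0.0002 w 0.0409 yaw -8.9
junction mean [ 0.5285 -0.0827] x 0.5349 y 0.0 w 0.0401 yaw -8.9
top mean [ 0.5287 -0.0827] x 0.5351 y 0.0001 w 0.0385 yaw -9.0
0.5364023549487614 -0.013868448424716236
```

>>> {"api": "apply_moves", "payload": {
  "plan": [
    {"tx": 1.4,"ty": -2.2,"tz": -20,"rx": 0,"ry": 0.003,"rz": 0,"jaw": -1},
    {"tx": 1.4,"ty": -2.2,"tz": -45,"rx": 0,"ry": 0.003,"rz": 0,"jaw": -1},
    {"tx": 1.4,"ty": -2.2,"tz": -60,"rx": 0,"ry": 0.003,"rz": 0,"jaw": -1},
    {"tx": 1.4,"ty": -2.2,"tz": -64,"rx": 0,"ry": 0.003,"rz": 0,"jaw": -1},
    {"tx": 1.4,"ty": -2.2,"tz": -64,"rx": 0,"ry": 0.003,"rz": 0,"jaw": -1},
    {"tx": 1.4,"ty": -2.2,"tz": -64,"rx": 0,"ry": 0.003,"rz": 0,"jaw": -1}
  ]
}}

```text
time_s: 17.2
position: [0.5296, -0.0987, 0.154]
tool_rot: [[0.152, 0.988, 0.002], [0.988, -0.152, -0.001], [-0.001, 0.002, -1.0]]
ft_force: [0.2, 0.0, -0.9]
grip_width: 0.0394
```

```bash
python3 snap.py w15 wrist 190 340 110 280; python3 snap.py s15 side 220 320 130 230;  python3 -c "
from h import *
o=env.observe();print(o['time_s'],o['position'],o['tool_rot'].round(4))"
```

```text
17.3 [ 0.52956393 -0.09888092  0.1540011 ] [[ 0.1519  0.9884  0.0021]
 [ 0.9884 -0.1519 -0.0013]
 [-0.001   0.0023 -1.    ]]
```

View pics/w15.png

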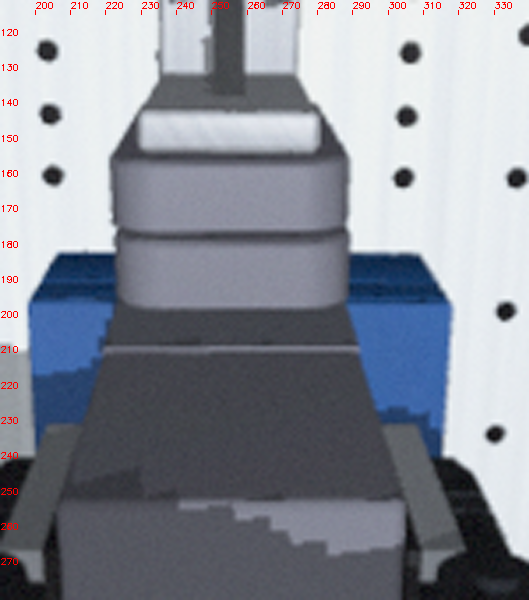

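View pics/s15.png

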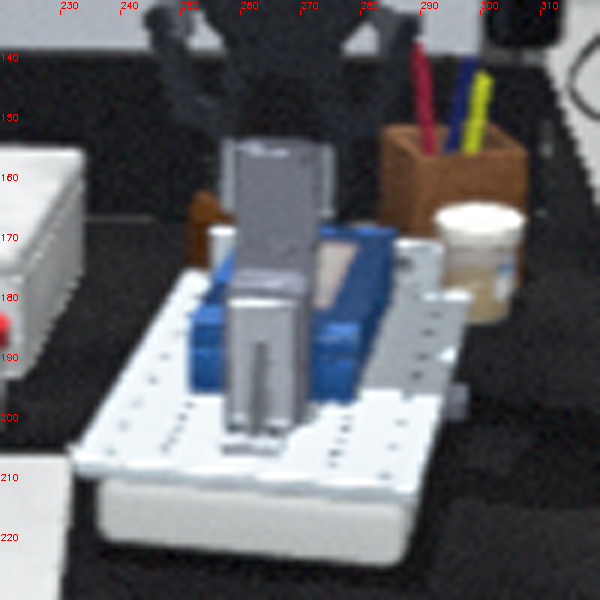

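>>> {"api": "apply_moves", "payload": {
  "plan": [
    {"tx": 0,"ty": 0,"tz": -4,"rx": 0,"ry": 0,"rz": 0,"jaw": -1},
    {"tx": 0,"ty": 0,"tz": -8,"rx": 0,"ry": 0,"rz": 0,"jaw": -1},
    {"tx": 0,"ty": 0,"tz": -11,"rx": 0,"ry": 0,"rz": 0,"jaw": -1},
    {"tx": 0,"ty": 0,"tz": -13,"rx": 0,"ry": 0,"rz": 0,"jaw": -1},
    {"tx": 0,"ty": 0,"tz": -13,"rx": 0,"ry": 0,"rz": 0,"jaw": -1}
  ]
}}

```text
time_s: 17.8
position: [0.5294, -0.0988, 0.1407]
tool_rot: [[0.152, 0.988, 0.001], [0.988, -0.152, -0.001], [-0.001, 0.002, -1.0]]
ft_force: [-0.3, 0.4, -1.5]
grip_width: 0.0391
```

>>> {"api": "apply_moves", "payload": {
  "plan": [
    {"tx": 0,"ty": 0,"tz": -1,"rx": 0,"ry": 0,"rz": 0,"jaw": -1},
    {"tx": 0,"ty": 0,"tz": -2,"rx": 0,"ry": 0,"rz": 0,"jaw": -1},
    {"tx": 0,"ty": 0,"tz": -3,"rx": 0,"ry": 0,"rz": 0,"jaw": -1},
    {"tx": 0,"ty": 0,"tz": -4,"rx": 0,"ry": 0,"rz": 0,"jaw": -1},
    {"tx": 0,"ty": 0,"tz": -4,"rx": 0,"ry": 0,"rz": 0,"jaw": -1}
  ]
}}

```text
time_s: 18.3
position: [0.5297, -0.0981, 0.1367]
tool_rot: [[0.152, 0.988, 0.002], [0.988, -0.152, 0.0], [0.001, 0.002, -1.0]]
ft_force: [1.5, 5.6, 1.2]
grip_width: 0.0393
```

>>> {"api": "apply_moves", "payload": {
  "plan": [
    {"tx": 0.1,"ty": 0.7,"tz": -1,"rx": 0,"ry": 0,"rz": 0,"jaw": -1},
    {"tx": 0.2,"ty": 1.4,"tz": -2,"rx": 0,"ry": 0,"rz": 0,"jaw": -1},
    {"tx": 0.3,"ty": 2,"tz": -3,"rx": 0,"ry": 0,"rz": 0,"jaw": -1},
    {"tx": 0.3,"ty": 2,"tz": -3.5,"rx": 0,"ry": 0,"rz": 0,"jaw": -1},
    {"tx": 0.3,"ty": 2,"tz": -3.5,"rx": 0,"ry": 0,"rz": 0,"jaw": -1}
  ]
}}

```text
time_s: 18.8
position: [0.53, -0.0962, 0.1333]
tool_rot: [[0.152, 0.988, 0.002], [0.988, -0.152, 0.0], [0.001, 0.002, -1.0]]
ft_force: [0.5, 2.3, 1.5]
grip_width: 0.0395
```

>>> {"api": "apply_moves", "payload": {
  "plan": [
    {"tx": 0,"ty": 0,"tz": -0.7,"rx": 0,"ry": 0,"rz": 0,"jaw": -1},
    {"tx": 0,"ty": 0.2,"tz": -1.4,"rx": 0,"ry": 0,"rz": 0,"jaw": -1},
    {"tx": 0,"ty": 0.4,"tz": -2,"rx": 0,"ry": 0,"rz": 0,"jaw": -1},
    {"tx": 0,"ty": 0.4,"tz": -2,"rx": 0,"ry": 0,"rz": 0,"jaw": -1}
  ]
}}

```text
time_s: 19.2
position: [0.5305, -0.0961, 0.1324]
tool_rot: [[0.152, 0.988, 0.004], [0.988, -0.152, -0.001], [-0.0, 0.004, -1.0]]
ft_force: [-0.6, 1.8, 9.2]
grip_width: 0.0398
```

>>> {"api": "apply_moves", "payload": {
  "plan": [
    {"tx": 0,"ty": 0,"tz": -1.2,"rx": 0,"ry": 0,"rz": 0,"jaw": -1},
    {"tx": 0,"ty": 0,"tz": -1.6,"rx": 0,"ry": 0,"rz": 0,"jaw": -1},
    {"tx": 0,"ty": 0,"tz": -1.6,"rx": 0,"ry": 0,"rz": 0,"jaw": -1},
    {"tx": 0,"ty": 0,"tz": -1.6,"rx": 0,"ry": 0,"rz": 0,"jaw": -1}
  ]
}}

```text
time_s: 19.6
position: [0.5307, -0.0961, 0.1322]
tool_rot: [[0.152, 0.988, 0.006], [0.988, -0.152, -0.001], [-0.0, 0.006, -1.0]]
ft_force: [-3.5, 3.6, 13.7]
grip_width: 0.0395
```

```bash
python3 snap.py w16 wrist 190 340 110 280; python3 snap.py s16 side 220 320 130 230;  python3 snap.py t16 top 205 335 150 250; python3 -c "
from h import *
o=env.observe();print(o['time_s'],o['position'],o['tool_rot'].round(4),o['ft_force'],o['wrist_torque'],o['grip_width'])"
```

```text
19.75 [ 0.53064448 -0.09610944  0.13218497] [[ 1.524e-01  9.883e-01  5.800e-03]
 [ 9.883e-01 -1.524e-01 -1.300e-03]
 [-4.000e-04  5.900e-03 -1.000e+00]] [-2.96555245  2.70285754 13.96004644] [ 0.62263372  0.76394603 -0.17650139] 0.03915421294011163
```

View pics/w16.png

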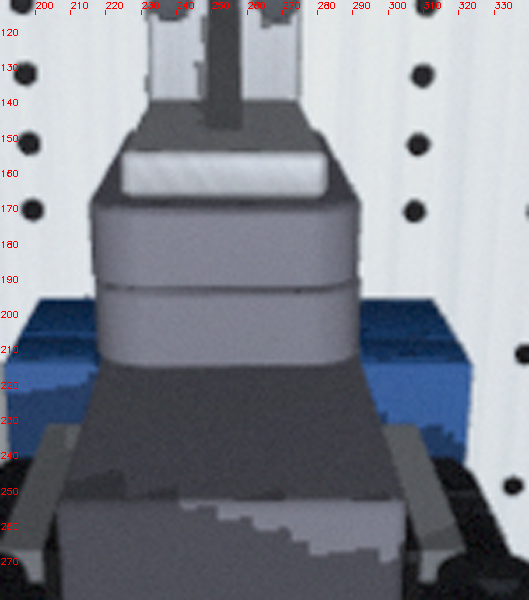

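View pics/s16.png

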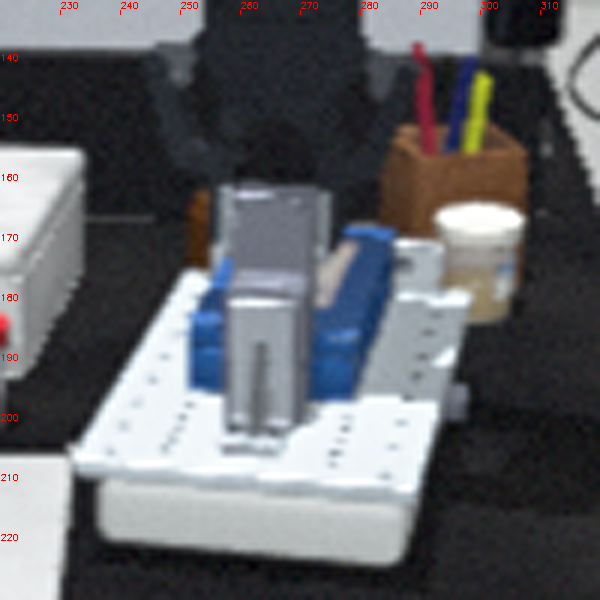

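View pics/t16.png

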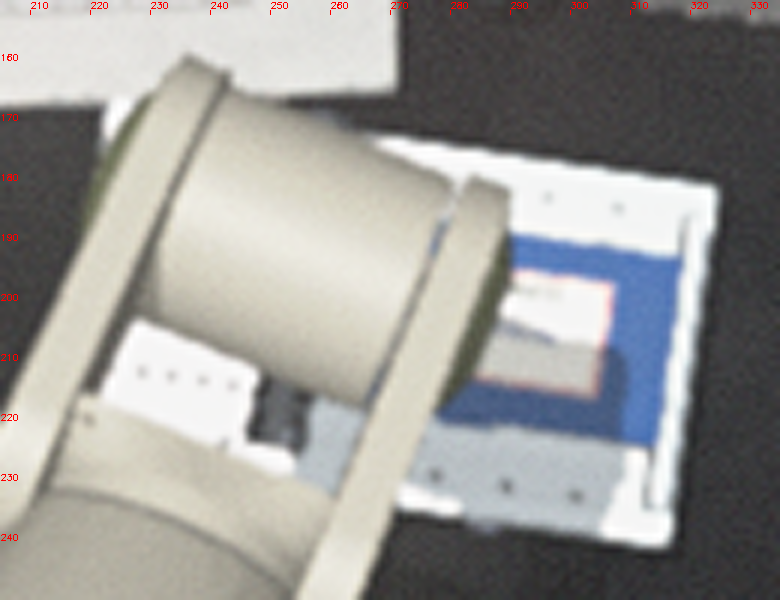

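```bash
python3 - <<'E'
from h import *
import pickle
d=pickle.load(open("w16.pkl","rb"))
t=np.radians(-8.9); yv=np.array([-np.sin(t),np.cos(t)]);xv=np.array([yv[1],-yv[0]])
def p(n,z,*pts):
    P=np.array([onz(d,u,v,z)[:2] for u,v in pts]); m=P.mean(0); print(n,"x",(m@xv).round(4),"y",(m@yv).round(4),"w",np.linalg.norm(P[0]-P[-1]).round(4),"yaw",np.degrees(np.arctan2(*(P[-1]-P[0])[::-1])).round(1))
p("pl2 -y",.132,(217,214),(289,214)); p("seam",.132,(217,192),(289,192)); p("pl1 +y",.132,(216,168.5),(289,168.5))
p("box top front",.098,(189.5,213.5),(321,213.5))
p("wedge top +y",.1322+.0373,(205,253),(302.5,253))
o=env.observe(); print(o["time_s"],o["ft_force"])
E
```

```text
pl2 -y x 0.5375 y 0.0028 w 0.037 yaw -9.0
seam x 0.5375 y 0.0147 w 0.0362 yaw -8.9
pl1 +y x 0.5373 y 0.0267 w 0.0358 yaw -8.9
box top front x 0.539 y -0.0104 w 0.0836 yaw -9.0
wedge top +y x 0.5378 y 0.0013 w 0.0385 yaw -9.0
19.75 [-2.96555245  2.70285754 13.96004644]
```

```bash
python3 -c "
from h import *
env.close_job(); o=env.observe();print(o['time_s'],o['position'],o['ft_force'],o['grip_width'])"
```

```text
the job is handed in; nothing more can be done
the job is handed in; nothing more can be done
```

I packed the gap with both spacer plates and pushed the wedge down until it jammed. I handed the job in at about 19.8 s of the 61 s, with the wedge still gripped and pressed down. No verdict was reported.

**Number of plates:** the gap with the box against the rail measured about 36.5–37 mm. One plate would have left about 25 mm, more than the wedge can fill, so I used both.

**Placing:** both plates stand upright on the platform, tight against each other and against the middle of the stop, within about 1 mm of its centre line. I let go of both before fetching the wedge. Its flat side faced the plates and its slope faced the box.

**Last checks:**
- **Wedge depth:** it jammed at the predicted depth, with the tip about 12 mm below the lid's top and wedge_mid about 67–68 mm above the platform (limit 73 mm).
- **Push:** a steady 14 N downward at the wrist. By my estimate that is about 15 N between wedge and box, well under the 60 N limit.
- **Grip and tilt:** the wedge had not slipped in the grip. Tool tilt was about 0.006 rad.
- **Box:** its front edge was parallel to the stop within the measuring error. In the last pictures nothing looked knocked over or moved.

**Not confirmed:**
- **Contact forces:** I could not measure the forces on the rail and the stop directly. I inferred them from the jam and the positions.
- **Camera disagreements:** the readings differ by 1–2 mm. For example, they put the wedge's flat face 1.5 mm from the plates, although the push showed it was in contact. The first top-view estimate of the gap was 34.6 mm; I used the closer wrist-camera value instead.
- **After hand-in:** the state could not be read any more.

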